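Hook a tube block into a bench mixer and snap it down

ROBOT

A 6-joint arm with a two-finger parallel gripper is mounted at the origin on the work surface. World frame = base frame: x ahead of the robot, y to its left, z up, the work surface at z = 0. Lengths are in m, angles in rad, forces in N, time in s.
With the tool pointing down it reaches from about 0.275 to 0.85 m from the base axis. Payload 19 kg.
Tool frame: the origin (TCP) lies between the finger pads; the fingertips stand 14 mm ahead of it and the grasp point (between the pads) lies 5 mm behind it; z points along the fingers, y is the direction in which the jaws open and shut (so a half turn about z gives the same grasp; the last joint's range is limited). The gripper opens to 85 mm and grips with 20 to 120 N. Pads are 22 mm wide; open, the fingers measure 114 mm over their backs; the gripper's body (76 mm by 85 mm) begins 54 mm behind the grasp point. The pads swing forward as they close: fully open they stand 13 mm farther back than shut.
Start: joints at [1.028, 0.15, 1.437, -0, 1.554, -0.134], TCP at [0.229, 0.528, 0.225] pointing down, gripper open.
Joint ranges: [-2.8, 2.8], [-0.68, 2.1], [0.12, 2.68], [-1.39, 4.53], [0.16, 2.79], [-2.81, 2.81]. Speed limits (rad/s): [1.89, 1.89, 2.22, 3.01, 3.01, 3.01].

INTERFACE

Orientations are given as a rotation vector (axis times angle).
In Python, from rig import observe, get_image, finish_job gives the robot as it stands.
- The arm moves only by the tool arm_command, never from a script. Its argument "deltas" is text: rows parted by semicolons, each of 7 numbers parted by spaces: the turn, a rotation vector about the tool's x, y, z in rad, then the shift along the tool's x, y, z in m, then the finger opening in m, from 0 to 0.0854. A call has 1 to 8 rows; each row is the pose to reach, as a shift and turn from the pose measured when the call began, along the tool's axes at that moment; what a row does not reach only later rows make up. A row lasts 1/12 s, in which the tool goes at most 41.7 mm and 7.16 degrees, less where a joint would pass 70% of its speed; a pose out of reach is approached as far as the arm can. A call with a gripper value outside its range is refused whole. The fingers move at their own pace and stop on an object; the grip force is fixed at half the most. Time passes only in rows, so rows that repeat a pose let the fingers close. It gives the time, the measured TCP pose, the force and the opening at its end, in the units of the state.
- observe(): the state, without advancing time (a new reading comes with each control period).
- get_image(name): name is "scene" or "top"; returns a dict with "color" (384x512x3 uint8, red, green, blue), "vertical_fov" (degrees; the focal length in pixels is half the picture's height over the tangent of half this angle, whatever the lens; pixels are square), "cx", "cy" (the principal point, pixels), "dist" ([k1, k2, p1, p2, k3] as OpenCV has them; the pictures are not rectified), "R" (3x3) and "t" (3): a world point X has camera coordinates R X + t. Camera axes: x right, y down, z forward; pixel columns grow to the right and rows downward; lengths in m; the calibration is good to about 2 mm. A picture is of the moment at which its call begins. There is no depth.
- finish_job(): hands the job in, once; it reports no verdict.
The state is a dict: "t": time; "joints": joint angles; "joint_velocities": joint speeds; "joint_torque": joint torques, N m; "ee_pos": TCP position; "tcp_rot": TCP orientation; "ft_force": force on the tool from outside, world axes, zero at the start; "wrist_torque": the same for the moment, N m; "finger_gap": opening from 0.0 (shut) to 1.0 (fully open).
Only numpy, scipy, OpenCV 4.12 (cv2) and the standard library are available. Lean on these libraries where they do the work, as an engineer would, in place of code of your own. Each camera call takes 0.05 s, during which the arm holds its last target.

TASK

Fit the metal block with the four large wells onto the bench mixer: keep it tilted while you hook its tongue under the mixer's fixed lip, then swing the other end down under control (do not let it fall) and press until the spring catch snaps over the plate's edge, so that the block sits flat, square and fully home. Leave the block with the many small wells and the other things on the bench where they are.

Things in the scene. Friction and masses are not known exactly. Their poses are not given: they have to be found in the camera images.
- block: The block to fit, bare aluminium, 0.4 kg, on the bench: base plate 100 (x) x 76 (y) x 8 mm; on it a body x -30 to +40, y +-27, z 8 to 48 mm with four 18 mm wells in its top. Grip the body by its long sides (54 mm apart along y). A tongue sticks out of the plate's -x edge. Origin: centre of the plate's underside; z up; +x from the tongue to the end that the catch holds.
- block_tongue (a point): Middle of the tongue's tip, at its underside: at (-66, 0, 0) mm in the block's frame, axes as the block's. The tongue is 16 mm long (x -66 to -50), 44 mm wide, 5 mm thick, level with the plate's underside.
- block_press (a point): Point on the block's top, at (31, 0, 48) mm in its frame, in the solid strip beyond the wells (x 22 to 40 mm): a good place to press the catch end down.
- fine_block: The other aluminium block, to be left alone: same plate and tongue, but its body is only 28 mm tall (top at 36 mm) and has twelve small wells 8 mm wide. Origin and axes as for the other block.
- mixer: Fixed bench mixer, white housing 200 (x) x 176 (y) mm; the seat is a dark steel platform on it, 150 x 110 mm, surface at z = 60 mm. Origin: centre of the underside; z up, +x from lip to catch, away from the robot. The seated block's axes are parallel to these. Two end stops 6 mm high at y +-29 mm have faces at x = +59.5 mm; the seated plate ends 3.5 mm short of them.
- slot (a point): Where the middle of the tongue's tip ends (mixer x -60, y 0, z 60 mm; up to 3.5 mm play in +x, 3 mm in y): foot of an aluminium wall, on the seat. From the wall a lip 5 mm thick overhangs 9 mm in +x, underside 11 mm over the seat; beneath it the slot is 50 mm wide between cheeks. The tongue slides in with the block tilted 0.2 to 0.45 rad, tongue end low. Axes as the mixer's.
- catch (a joint): Steel spring catch, 24 mm wide, 33 mm high, at the seat's +x end: how far it is pushed back in +x (m, 0 to 0.008; spring holds it at 0). Its nose, ramped on top, overhangs the seated plate's edge by 3.5 mm. By its own weight the block only rests on the ramp, tilted about 0.13 rad; pressing the far end of its top with some 5 to 20 N drives the edge past, and the catch springs back to 0.
- vial: Amber glass vial, 26 mm wide, 45 mm tall, standing between the blocks; a bystander. Origin: centre of its foot.
- reagent: Glass reagent bottle, 64 mm wide, 130 mm tall; a bystander. Origin: centre of its foot.
- wash: White plastic bottle, 68 mm wide, 170 mm tall; a bystander. Origin: centre of its foot.
- beaker: Glass beaker, 70 mm wide, 90 mm tall; a bystander. Origin: centre of its foot.
- tip_box: Clear box with a blue lid, 87 x 122 x 64 mm; a bystander. Origin: centre of its underside.
Mind the look-alikes: they are no part of the job. Leave any turquoise look-alike of the block alone.

How it is judged:
By the outcome, as a careful person would: the job done as asked, in the order asked, and still so for the second after the job is handed in, with the robot touching nothing.
It also fails if it takes over 58 s, if anything falls off the work surface, if the arm or the gripper's body presses on something with over 40 N, if the wrist force passes 120 N, or if a joint passes its speed limit or range.

## Working session

There is one attempt and no reset: what is moved stays moved. The work goes in short steps, Python scripts to look and compute and a tool call to move; the robot and the scene stay as the last step left them, time stands still between calls to the robot, and variables do not carry over. Pictures are saved under pics/ and viewed, and the job is handed in when it is done.

Besides the shell and the picture viewer there is one more tool, called after "Request:" as name(argument=value, ...), one argument or row to a line, values as JSON. arm_command: Moves the arm, as the interface text tells. Its arguments: {"type":"object","properties":{"deltas":{"type":"string"}},"required":["deltas"]}

```bash
ls; mkdir -p pics
python3 - <<'E'
from rig import observe,get_image
import cv2,pickle
s=observe(); print(s)
for n in("scene","top"):
    d=get_image(n); pickle.dump(d,open(f"{n}0.pkl","wb"))
    cv2.imwrite(f"pics/{n}0.png",cv2.resize(d["color"][:,:,::-1],(800,600),interpolation=cv2.INTER_CUBIC))
    print(n,{k:v for k,v in d.items() if k!="color"})
E
```

```text
pics
{'t': 0.0, 'joints': array([ 1.02804065e+00,  1.50944094e-01,  1.43801047e+00, -2.20842228e-05,
        1.55381584e+00, -1.33969048e-01]), 'joint_velocities': array([-0.00126435,  0.00074417, -0.00024452, -0.00119289,  0.00096077,
        0.00051077]), 'joint_torque': array([-3.42539324e-04, -7.13062048e+01, -5.70868421e+01, -3.53715086e-04,
        9.19661281e-03, -1.80045743e-05]), 'ee_pos': array([0.22843519, 0.52739681, 0.22400958]), 'tcp_rot': array([-6.37583113e-01, -3.07583545e+00,  1.75641831e-03]), 'ft_force': array([ 0.67940112, -0.71587936, -0.42966427]), 'wrist_torque': array([ 0.02446278, -0.02658693, -0.06072778]), 'finger_gap': 1.0021526617790457}
scene {'vertical_fov': 47.82866558496647, 'cx': 259.6015997230388, 'cy': 194.24764383011717, 'dist': array([0.00915098, 0.        , 0.        , 0.        , 0.        ]), 'R': array([[ 0.79211305,  0.61037289,  0.00135893],
       [ 0.43122816, -0.55804907, -0.70895946],
       [-0.43197129,  0.56216205, -0.70524793]]), 't': array([-0.35328727, -0.24369712,  1.34130662])}
top {'vertical_fov': 57.423483957652024, 'cx': 251.37726469264265, 'cy': 189.7227925593754, 'dist': array([-0.05742954,  0.        ,  0.        ,  0.        ,  0.        ]), 'R': array([[-0.06930808, -0.99758799,  0.0038212 ],
       [-0.97726529,  0.0671258 , -0.20111358],
       [ 0.20037199, -0.01767312, -0.97956048]]), 't': array([-0.08023836,  0.54206192,  0.92567214])}
```

View pics/scene0.png

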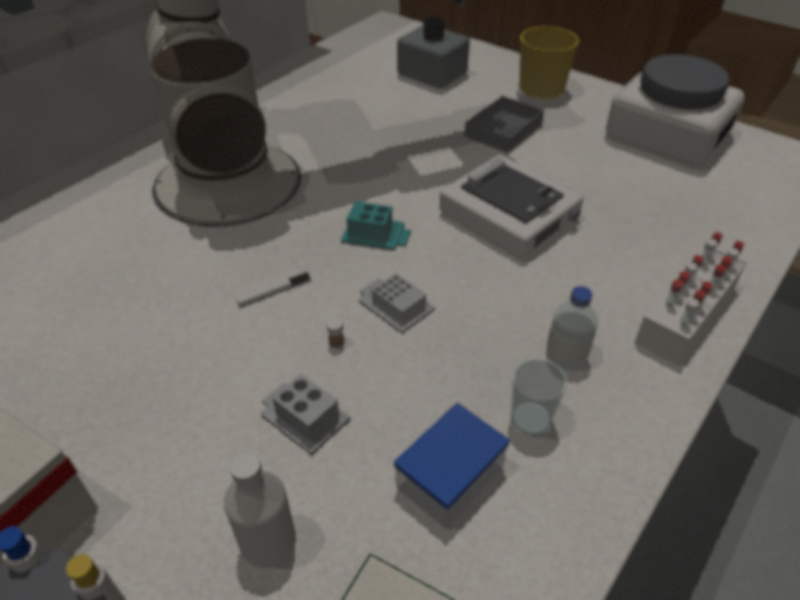

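View pics/top0.png

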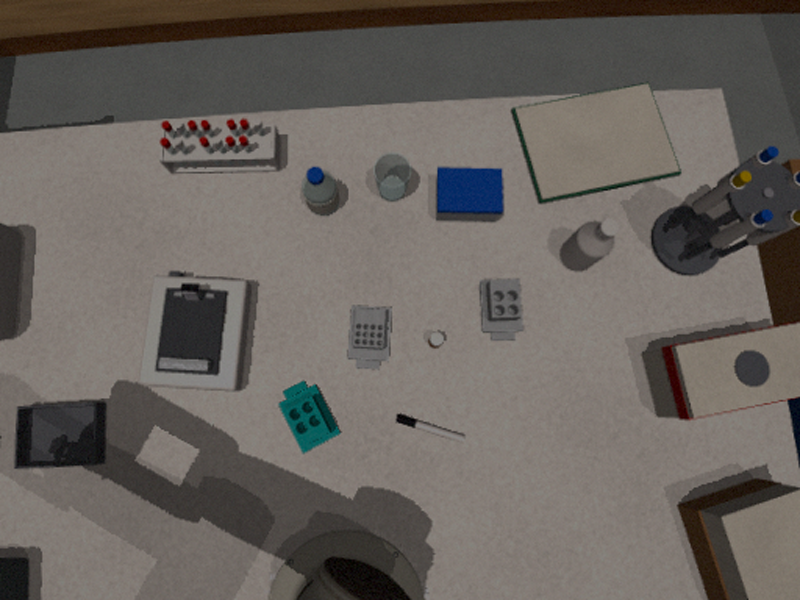

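Candidates (800x600 top view): bare-metal block with 4 large wells at (502,305), which matches the description. Look-alikes: the fine block with 12 small wells at (370,335) and the turquoise 4-well block at (310,415). The mixer is at (195,330), with the lip at the bottom (185,365) and the catch at the top (190,290). Next, close crops.

```bash
cat > h.py <<'E'
import numpy as np,cv2,pickle
from scipy.spatial.transform import Rotation as Ro
def K(d):
    f=d["color"].shape[0]/2/np.tan(np.radians(d["vertical_fov"]/2)); return np.array([[f,0,d["cx"]],[0,f,d["cy"]],[0,0,1.]])
def ray(d,uv):
    p=cv2.undistortPoints(np.array(uv,float).reshape(-1,1,2),K(d),np.array(d["dist"])).reshape(-1,2)
    D=np.c_[p,np.ones(len(p))]@d["R"]; return -d["R"].T@d["t"],D
def onz(d,uv,z):
    C,D=ray(d,uv); return C+D*((z-C[2])/D[:,2])[:,None]
def proj(d,X):
    r,_=cv2.Rodrigues(np.array(d["R"])); return cv2.projectPoints(np.array(X,float).reshape(-1,1,3),r,np.array(d["t"]),K(d),np.array(d["dist"]))[0].reshape(-1,2)
def crop(d,x0,y0,w,h,s,name):
    im=cv2.resize(d["color"][y0:y0+h,x0:x0+w,::-1],(w*s,h*s),interpolation=cv2.INTER_CUBIC)
    im=np.clip(im.astype(float)*1.6,0,255).astype(np.uint8)
    for i in range(0,w,10): cv2.putText(im,str(x0+i),(i*s,8),0,.3,(0,255,255)); cv2.line(im,(i*s,8),(i*s,14),(0,255,255))
    for i in range(0,h,10): cv2.putText(im,str(y0+i),(0,i*s+3),0,.3,(0,255,255)); cv2.line(im,(20,i*s),(26,i*s),(0,255,255))
    cv2.imwrite(name,im); return im
def load(n): return pickle.load(open(n,"rb"))
E
python3 - <<'E'
from h import *
t=load("top0.pkl");s=load("scene0.pkl")
a=crop(t,295,165,50,60,9,"pics/a.png");b=crop(t,85,165,80,90,6,"pics/b.png")
c=crop(s,155,230,80,65,9,"pics/c.png");e=crop(s,275,90,105,80,7,"pics/e.png")
E
```

```text
(no output)
```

View pics/a.png

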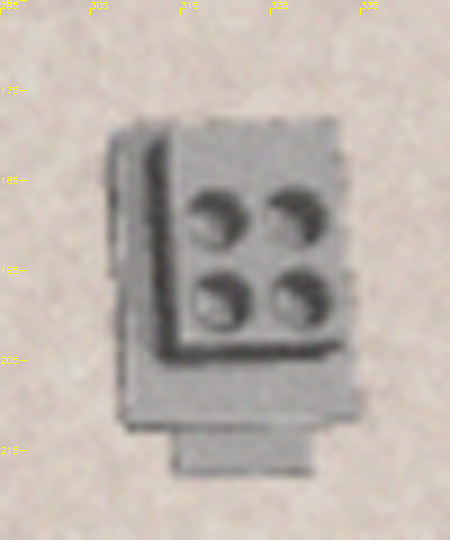

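View pics/b.png

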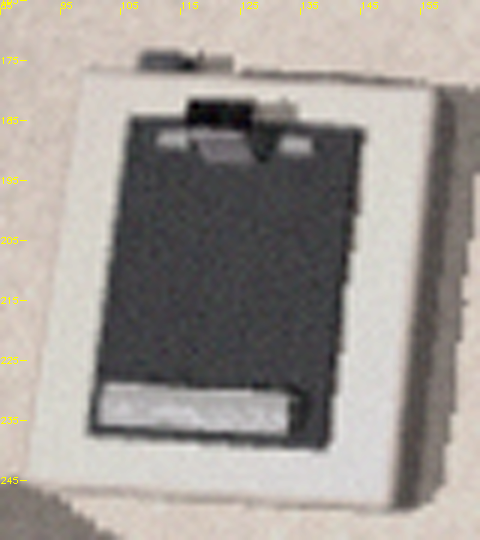

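View pics/c.png

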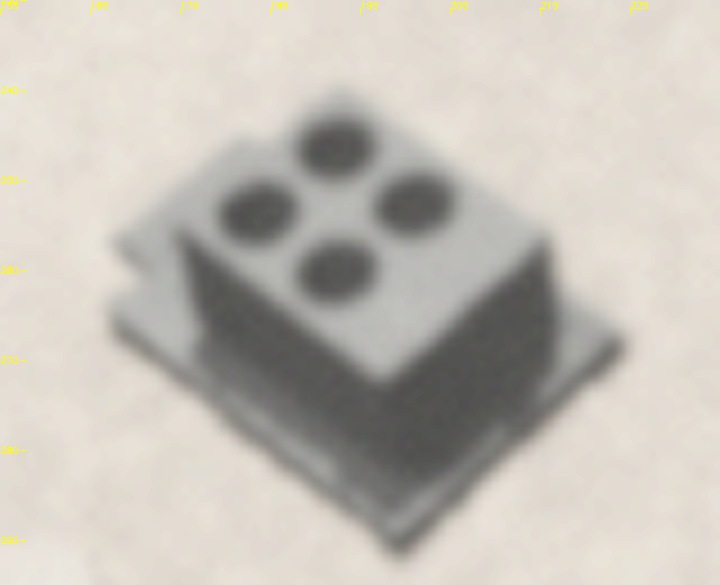

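View pics/e.png

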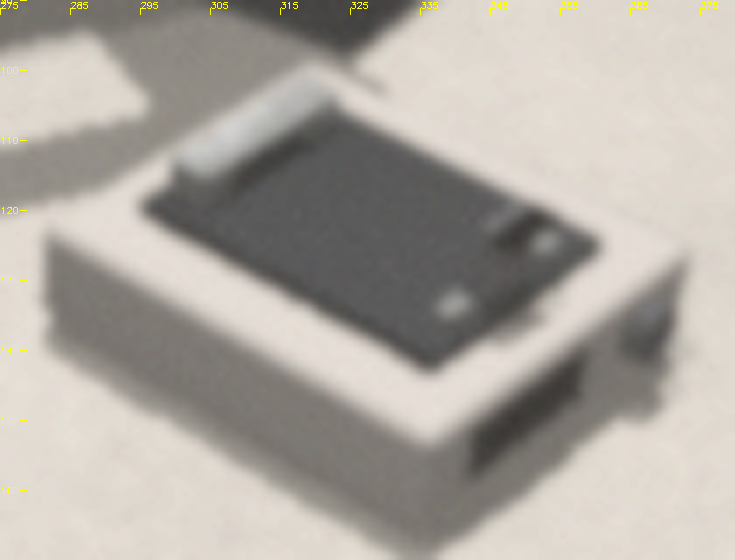

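Run:
```python
from h import *
t=load("top0.pkl");s=load("scene0.pkl")
def px(c,x0,y0,sc): return np.array(c,float)/sc-.5+[x0,y0]
def fit(P,Q): # P model->Q world 2d
    P=np.array(P,float);Q=np.array(Q)[:,:2];pc=P.mean(0);qc=Q.mean(0);a=P-pc;b=Q-qc
    th=np.arctan2((a[:,0]*b[:,1]-a[:,1]*b[:,0]).sum(),(a*b).sum());c,S=np.cos(th),np.sin(th);R=np.array([[c,-S],[S,c]])
    o=qc-R@pc; return o,th,np.round(1000*(Q-(P@R.T+o)),1).tolist()
def go(name,d,items,x0,y0,sc):
    P=[i[0] for i in items];Q=[onz(d,[px(i[1],x0,y0,sc)],i[2])[0] for i in items]
    o,th,r=fit(P,Q);print(name,np.round(o*1000,1),round(th,4),r)
m=.001
# block top: left=+y, up=+x
go("blk top body",t,[((.04,.027),(170,122),.048),((.04,-.027),(338,120),.048),((-.03,-.027),(343,343),.048),((-.03,.027),(180,345),.048)],295,165,9)
go("blk top plate",t,[((.05,.038),(113,135),.008),((-.05,.038),(125,423),.008),((-.05,-.038),(360,416),.008),((-.066,.022),(175,470),.004),((-.066,-.022),(312,470),.004)],295,165,9)
go("blk sc body",s,[((.04,.027),(545,240),.048),((.04,-.027),(382,382),.048),((-.03,-.027),(178,232),.048),((-.03,.027),(340,90),.048)],155,230,9)
go("blk sc plate",s,[((.05,.038),(625,340),.008),((.05,-.038),(400,540),.008),((-.05,-.038),(112,313),.008)],155,230,9)
go("mix top",t,[((.075,.055),(130,117),.06),((.075,-.055),(365,130),.06),((-.075,-.055),(327,448),.06),((-.075,.055),(90,435),.06)],85,165,6)
go("mix sc",s,[((.075,.055),(600,245),.06),((.075,-.055),(430,371),.06),((-.075,-.055),(141,207),.06)],275,90,7)
```

```text
blk top body [ 516.3 -319.6] -0.0699 [[0.3, -0.5], [1.1, -0.1], [-0.3, 1.7], [-1.2, -1.1]]
blk top plate [ 516.6 -319.7] -0.0428 [[-3.8, -1.0], [0.8, 0.5], [1.0, 0.0], [1.6, 0.5], [0.4, -0.0]]
blk sc body [ 518.1 -321.4] -0.0326 [[-1.0, -1.2], [-1.7, 1.1], [2.1, 0.4], [0.6, -0.2]]
blk sc plate [ 518.8 -320.4] -0.0521 [[-0.4, -1.5], [-0.7, 1.3], [1.1, 0.2]]
mix top [498.2 243. ] -0.1208 [[-0.5, 1.2], [-1.2, -1.0], [1.1, -0.1], [0.6, -0.1]]
mix sc [501.2 238.4] -0.1245 [[-1.5, 0.7], [-0.1, -1.7], [1.6, 1.0]]
```

The crops confirm the choice: the bare 4-well block has its tongue towards the robot. It is at about (0.517, -0.320) with yaw about -0.05. The mixer is at about (0.500, 0.241) with yaw -0.122, and the two views differ by up to 4 mm there. I'll correct that relative to the block once it is held in view. Now moving.

```bash
cat >> h.py <<'E'
def down(yaw,tilt=0.):
    # block-aligned frame: x fwd (yaw), pitched +x end up by tilt; tool y=block y, z=-block z, x=-block x
    B=Ro.from_euler('z',yaw)*Ro.from_euler('y',-tilt)
    return B*Ro.from_matrix(np.diag([-1.,1,-1]))
def delta(p,R):
    from rig import observe
    s=observe();R0=Ro.from_rotvec(s["tcp_rot"])
    d=R0.inv().apply(np.array(p)-s["ee_pos"]);rv=(R0.inv()*R).as_rotvec()
    print("t %.2f pos %s F %s gap %.3f j %s"%(s["t"],np.round(s["ee_pos"],4),np.round(s["ft_force"],1),s["finger_gap"],np.round(s["joints"],2)))
    print("  delta:",np.round(rv,4),np.round(d,4),"n rows",round(max(np.linalg.norm(d)/.0417,np.degrees(np.linalg.norm(rv))/7.16),1))
E
python3 -c "
from h import *
delta([.5223,-.3207,.225],down(-.05))"
```

```text
t 0.10 pos [0.2285 0.5274 0.2241] F [ 1.1 -0.3  0.1] gap 1.000 j [ 1.03  0.15  1.44  0.    1.55 -0.13]
  delta: [-1.000e-03 -3.000e-04 -3.588e-01] [-6.068e-01 -6.614e-01 -3.000e-04] n rows 21.5
```

Request:
arm_command(
  deltas="0 0 -0.36 -0.607 -0.661 0 0.0854;0 0 -0.36 -0.607 -0.661 0 0.0854;0 0 -0.36 -0.607 -0.661 0 0.0854;0 0 -0.36 -0.607 -0.661 0 0.0854;0 0 -0.36 -0.607 -0.661 0 0.0854;0 0 -0.36 -0.607 -0.661 0 0.0854;0 0 -0.36 -0.607 -0.661 0 0.0854;0 0 -0.36 -0.607 -0.661 0 0.0854",
)

```text
t: 0.77
ee_pos: [0.3348, 0.2197, 0.2246]
tcp_rot: [-0.076, -3.14, 0.001]
ft_force: [0.4, 0.2, 0.8]
finger_gap: 1.002
```

```bash
python3 -c "
from h import *
delta([.5223,-.3207,.225],down(-.05))"
```

```text
t 0.77 pos [0.3348 0.2197 0.2246] F [0.4 0.2 0.8] gap 1.002 j [ 0.39 -0.22  1.8  -0.    1.57 -1.13]
  delta: [-0.0009 -0.0004  0.0018] [-0.2133 -0.5308  0.    ] n rows 13.7
```

Request:
arm_command(
  deltas="0 0 0 -0.213 -0.531 0 0.0854;0 0 0 -0.213 -0.531 0 0.0854;0 0 0 -0.213 -0.531 0 0.0854;0 0 0 -0.213 -0.531 0 0.0854;0 0 0 -0.213 -0.531 0 0.0854;0 0 0 -0.213 -0.531 0 0.0854;0 0 0 -0.213 -0.531 0 0.0854;0 0 0 -0.213 -0.531 0 0.0854",
)

```text
t: 1.43
ee_pos: [0.4436, -0.0959, 0.2249]
tcp_rot: [-0.076, -3.14, 0.001]
ft_force: [0.1, -0.0, 0.5]
finger_gap: 0.999
```

```bash
python3 -c "
from h import *
delta([.5223,-.3207,.12],down(-.05))"
```

```text
t 1.43 pos [ 0.4436 -0.0959  0.2249] F [ 0.1 -0.   0.5] gap 0.999 j [-0.38 -0.11  1.7  -0.    1.55 -1.9 ]
  delta: [-0.0009 -0.0002  0.0014] [-0.0895 -0.2207  0.105 ] n rows 6.2
```

Request:
arm_command(
  deltas="0 0 0 -0.0895 -0.2207 0.105 0.0854;0 0 0 -0.0895 -0.2207 0.105 0.0854;0 0 0 -0.0895 -0.2207 0.105 0.0854;0 0 0 -0.0895 -0.2207 0.105 0.0854;0 0 0 -0.0895 -0.2207 0.105 0.0854;0 0 0 -0.0895 -0.2207 0.105 0.0854;0 0 0 -0.0895 -0.2207 0.105 0.0854;0 0 0 -0.0895 -0.2207 0.105 0.0854",
)

```text
t: 2.1
ee_pos: [0.5217, -0.3228, 0.1171]
tcp_rot: [-0.08, -3.137, -0.002]
ft_force: [-0.8, -0.4, 0.2]
finger_gap: 0.999
```

Run:
```python
from h import *
from rig import get_image
delta([.5223,-.3207,.027],down(-.05))
t=get_image("top");s=get_image("scene")
crop(t,275,130,100,100,5,"pics/t1.png");crop(s,125,170,130,130,5,"pics/s1.png")
a=cv2.imread("pics/t1.png");b=cv2.imread("pics/s1.png")
im=np.zeros((650,1150,3),np.uint8);im[:500,:500]=a;im[:650,500:]=b
cv2.imwrite("pics/ts1.png",cv2.resize(im,(796,450)))
```

```text
t 2.10 pos [ 0.5217 -0.3228  0.1171] F [-0.8 -0.4  0.2] gap 0.999 j [-0.68  0.29  1.49 -0.    1.37 -2.2 ]
  delta: [ 0.0011 -0.0034 -0.001 ] [-0.0007  0.0021  0.0901] n rows 2.2
```

View pics/ts1.png

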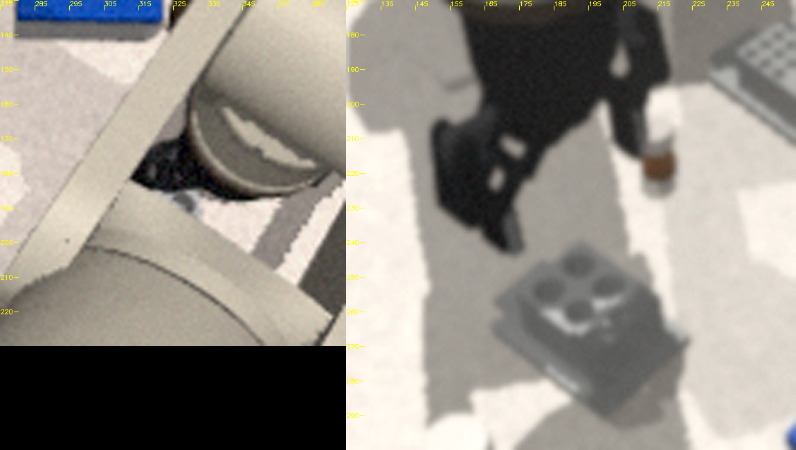

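The arm hides the top view. The scene view shows the open fingers above the block at about (195,215), straddling its long sides and clear of the vial. Lowering.

Request:
arm_command(
  deltas="0 0 0 0 0.002 0.03 0.0854;0 -0.002 0 0 0.002 0.06 0.0854;0 -0.003 0 -0.001 0.002 0.085 0.0854;0 -0.003 0 -0.001 0.002 0.09 0.0854;0 -0.003 0 -0.001 0.002 0.09 0.0854;0 -0.003 0 -0.001 0.002 0.09 0.0854",
)

```text
t: 2.7
ee_pos: [0.5236, -0.3183, 0.0314]
tcp_rot: [0.076, 3.138, -0.002]
ft_force: [-0.1, 0.0, 1.1]
finger_gap: 1.004
```

Run:
```python
from h import *
from rig import get_image
delta([.5223,-.3207,.027],down(-.05))
s=get_image("scene")
crop(s,125,190,120,110,6,"pics/s2.png")
```

```text
t 2.70 pos [ 0.5236 -0.3183  0.0314] F [-0.1  0.   1.1] gap 1.004 j [-0.67  0.36  1.59  0.    1.2  -2.2 ]
  delta: [-0.0009  0.0032  0.0015] [ 0.0012 -0.0024  0.0044] n rows 0.1
```

View pics/s2.png

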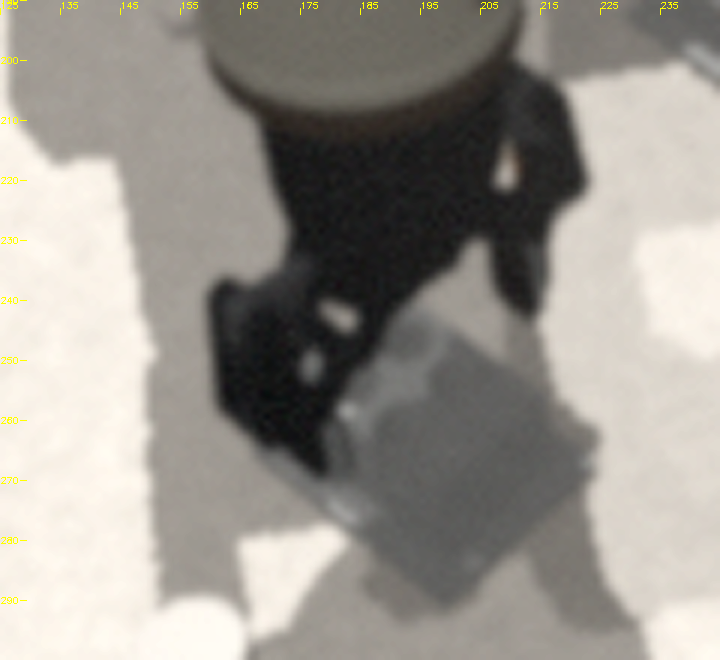

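The fingers straddle the body, with the left fingertip at about (178,268). Adjusting 4 mm and closing.

Request:
arm_command(
  deltas="0 0.003 0 0.001 -0.002 0.0035 0.0854;0 0.003 0 0.001 -0.002 0.0035 0.0854;0 0.003 0 0.001 -0.002 0.0035 0.04;0 0.003 0 0.001 -0.002 0.0035 0.04;0 0.003 0 0.001 -0.002 0.0035 0.04;0 0.003 0 0.001 -0.002 0.0035 0.04;0 0.003 0 0.001 -0.002 0.0035 0.04;0 0.003 0 0.001 -0.002 0.0035 0.04",
)

```text
t: 3.42
ee_pos: [0.5228, -0.3207, 0.0291]
tcp_rot: [0.076, 3.139, -0.003]
ft_force: [-2.7, 2.6, 9.6]
finger_gap: 0.609
```

Request:
arm_command(
  deltas="0 0 0 0 0 0 0.04;0 0 0 0 0 0 0.04;0 0 0 0 0 0 0.04;0 0 0 0 0 0 0.04",
)

```text
t: 3.75
ee_pos: [0.5227, -0.3206, 0.0291]
tcp_rot: [0.076, 3.14, -0.002]
ft_force: [-1.9, 2.1, 3.1]
finger_gap: 0.613
```

Run:
```python
from h import *
delta([.5223,-.3207,.2],down(-.05))
```

```text
t 3.75 pos [ 0.5227 -0.3206  0.0291] F [-1.9  2.1  3.1] gap 0.613 j [-0.68  0.36  1.58 -0.    1.19 -2.2 ]
  delta: [-0.0015  0.0011  0.0013] [ 0.0002 -0.0004 -0.1709] n rows 4.1
```

Request:
arm_command(
  deltas="0 0 0 0 0 -0.02 0.04;0 0 0 0 0 -0.05 0.04;0 0 0 0 0 -0.08 0.04;0 0 0 0 0 -0.11 0.04;0 0 0 0 0 -0.14 0.04;0 0 0 0 0 -0.17 0.04;0 0 0 0 0 -0.17 0.04;0 0 0 0 0 -0.17 0.04",
)

```text
t: 4.42
ee_pos: [0.5229, -0.3207, 0.2]
tcp_rot: [0.076, 3.138, -0.005]
ft_force: [0.2, -0.3, -6.6]
finger_gap: 0.609
```

Run:
```python
from h import *
from rig import get_image
# seated block origin in mixer: tongue tip -60 -> origin x=+6
yaw=-.122;o=np.array([.4997,.2407,0]);Rm=Ro.from_euler('z',yaw)
print(o+Rm.apply([.006+.0054,0,0]))
delta(o+Rm.apply([.03,0,.24]),down(-.122))
s=get_image("scene")
crop(s,125,140,130,110,6,"pics/s3.png")
```

```text
[0.51101527 0.23931265 0.        ]
t 4.42 pos [ 0.5229 -0.3207  0.2   ] F [ 0.2 -0.3 -6.6] gap 0.609 j [-0.68  0.24  1.38 -0.    1.52 -2.2 ]
  delta: [-0.0027  0.003   0.0733] [ 0.0205  0.5573 -0.0416] n rows 13.4
```

View pics/s3.png

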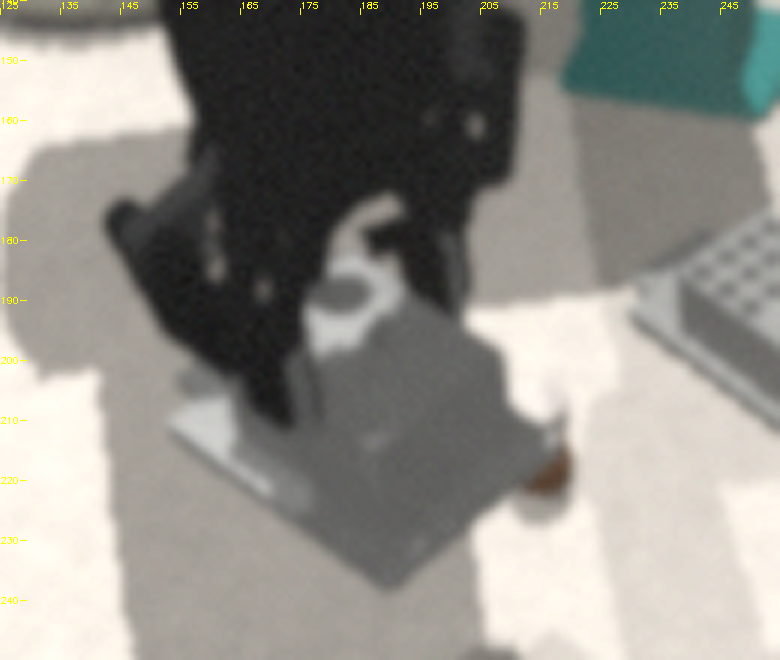

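The block is held level and clear of the bench, with the plate's near corner at (190,237). Carrying it above the mixer.

Request:
arm_command(
  deltas="0 0 0.07 0.0205 0.557 -0.04 0.04;0 0 0.07 0.0205 0.557 -0.04 0.04;0 0 0.07 0.0205 0.557 -0.04 0.04;0 0 0.07 0.0205 0.557 -0.04 0.04;0 0 0.07 0.0205 0.557 -0.04 0.04;0 0 0.07 0.0205 0.557 -0.04 0.04;0 0 0.07 0.0205 0.557 -0.04 0.04;0 0 0.07 0.0205 0.557 -0.04 0.04",
)

```text
t: 5.13
ee_pos: [0.5253, 0.0141, 0.2201]
tcp_rot: [-0.187, -3.134, 0.002]
ft_force: [0.8, -0.3, -5.5]
finger_gap: 0.61
```

Run:
```python
from h import *
yaw=-.122;o=np.array([.4997,.2407,0]);Rm=Ro.from_euler('z',yaw)
delta(o+Rm.apply([.03,0,.2]),down(-.122,.3))
```

```text
t 5.13 pos [0.5253 0.0141 0.2201] F [ 0.8 -0.3 -5.5] gap 0.610 j [-0.12  0.05  1.56 -0.    1.54 -1.57]
  delta: [-0.0007 -0.3022  0.0032] [0.0223 0.2218 0.0199] n rows 5.4
```

Request:
arm_command(
  deltas="0 -0.1 0 0.022 0.222 0.01 0.04;0 -0.2 0 0.022 0.222 0.02 0.04;0 -0.3 0 0.022 0.222 0.02 0.04;0 -0.3 0 0.022 0.222 0.02 0.04;0 -0.3 0 0.022 0.222 0.02 0.04;0 -0.3 0 0.022 0.222 0.02 0.04;0 -0.3 0 0.022 0.222 0.02 0.04;0 -0.3 0 0.022 0.222 0.02 0.04",
)

```text
t: 5.8
ee_pos: [0.5287, 0.238, 0.1974]
tcp_rot: [0.165, 2.843, -0.029]
ft_force: [-0.5, -0.3, -5.1]
finger_gap: 0.613
```

Run:
```python
from h import *
from rig import get_image
yaw=-.122;o=np.array([.4997,.2407,0]);Rm=Ro.from_euler('z',yaw)
delta(o+Rm.apply([.03,0,.2]),down(-.122,.3))
s=get_image("scene");t=get_image("top")
pickle.dump((s,t),open("i4.pkl","wb"))
crop(s,260,40,130,100,6,"pics/s4.png")
crop(t,70,130,130,120,6,"pics/t4.png")
```

```text
t 5.80 pos [0.5287 0.238  0.1974] F [-0.5 -0.3 -5.1] gap 0.613 j [ 0.37  0.01  1.67 -0.15  1.2  -1.05]
  delta: [-0.0013 -0.0057  0.006 ] [-0.0016 -0.0009 -0.0023] n rows 0.1
```

View pics/s4.png

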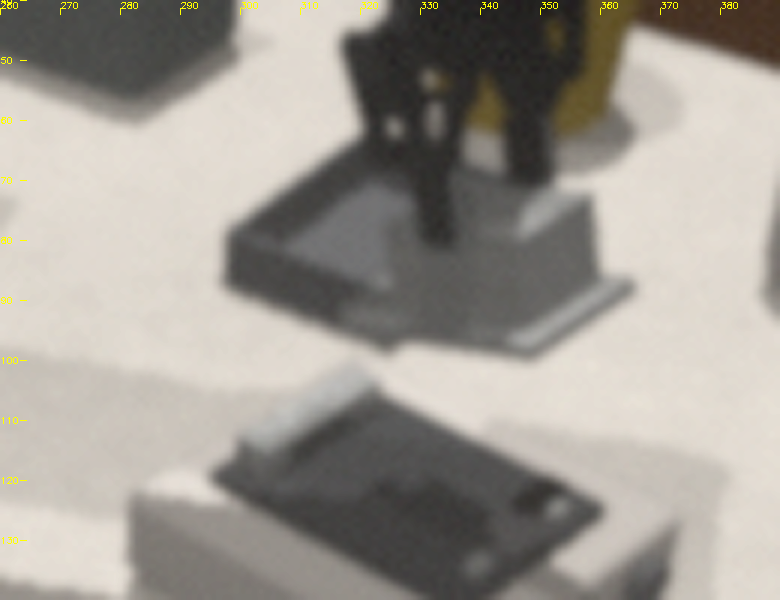

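View pics/t4.png

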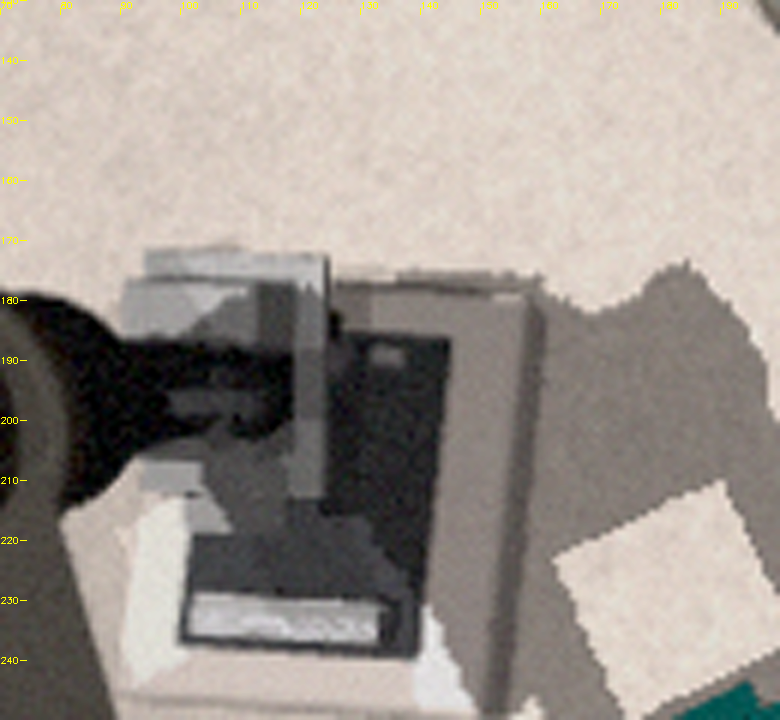

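The block is held at a tilt of about 0.3 with the +x end high, to the upper left over the mixer in the top view. Its plate -y edge runs from about (123.7,172) to (123.7,212) px. I'll compare predicted and seen block corners in both cameras to calibrate the mixer estimate.

Run:
```python
from h import *
from rig import observe
st=observe();s,t=load("i4.pkl")
R=Ro.from_rotvec(st["tcp_rot"])*Ro.from_matrix(np.diag([-1.,1,-1]))
p=st["ee_pos"]
def W(b,gx=.0054,gz=.0291): return p+R.apply(np.array(b)-[gx,0,gz])
def px(c,x0,y0,sc): return np.array(c,float)/sc-.5+[x0,y0]
for n,d,b,c in [("top +x-y plate top",t,(.05,-.038,.008),px((327,255),70,130,6)),("top -x-y plate top",t,(-.05,-.038,.008),px((325,498),70,130,6)),
 ("sc +x+y",s,(.05,.038,.008),px((635,283),260,40,6)),("sc +x-y bottom",s,(.05,-.038,0),px((530,358),260,40,6)),("sc +x-y top",s,(.05,-.038,.008),px((510,345),260,40,6)),("sc body +x+y top",s,(.04,.027,.048),px((592,195),260,40,6)),
 ("top body+x -y",t,(.04,-.027,.048),px((298,285),70,130,6)),("top plate -x+y",t,(-.05,.038,.008),px((145,490),70,130,6))]:
    X=W(b);q=proj(d,X)[0]
    dx=onz(d,[c],X[2])[0]-X
    print(n,np.round(q,1),np.round(c,1),"seen-pred mm",np.round(dx[:2]*1000,1))
# overlays
for n,d,x0,y0,sc,f in [("top",t,70,130,6,"pics/t4.png"),("s",s,260,40,6,"pics/s4.png")]:
    im=cv2.imread(f)
    for b in [(.05,.038,.008),(.05,-.038,.008),(-.05,-.038,.008),(-.05,.038,.008),(.04,.027,.048),(.04,-.027,.048),(-.03,-.027,.048),(-.03,.027,.048),(-.066,-.022,.005),(-.066,.022,.005)]:
        q=(proj(d,W(b))[0]-[x0,y0]+.5)*sc; cv2.circle(im,tuple(int(v) for v in q),4,(0,0,255),1)
    cv2.imwrite(f.replace("4","4b"),im)
```

```text
top +x-y plate top [123.8 171.8] [124. 172.] seen-pred mm [-0.5 -0.6]
top -x-y plate top [123.2 212.3] [123.7 212.5] seen-pred mm [-0.6 -1.1]
sc +x+y [366.3  85.3] [365.3  86.7] seen-pred mm [ 1.2 -7.4]
sc +x-y bottom [348.8  99.9] [347.8  99.2] seen-pred mm [-3.5  1.5]
sc +x-y top [348.5  96.9] [344.5  97. ] seen-pred mm [-7.4 -6.6]
sc body +x+y top [359.1  71.3] [358.2  72. ] seen-pred mm [-0.2 -4.7]
top body+x -y [112.7 176.6] [119.2 177. ] seen-pred mm [ -2.  -15.3]
top plate -x+y [ 93.3 210.7] [ 93.7 211.2] seen-pred mm [-1.3 -1. ]
```

View pics/t4b.png

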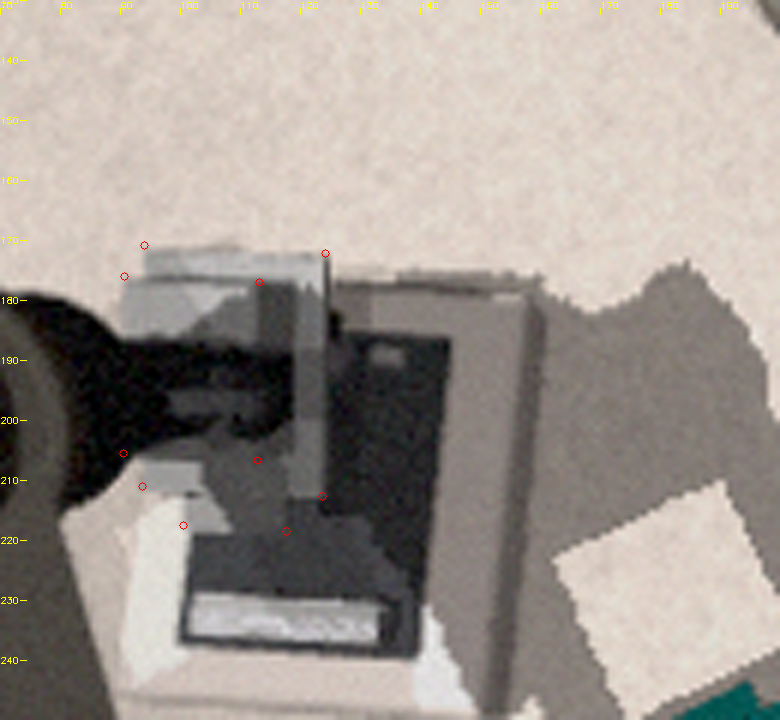

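View pics/s4b.png

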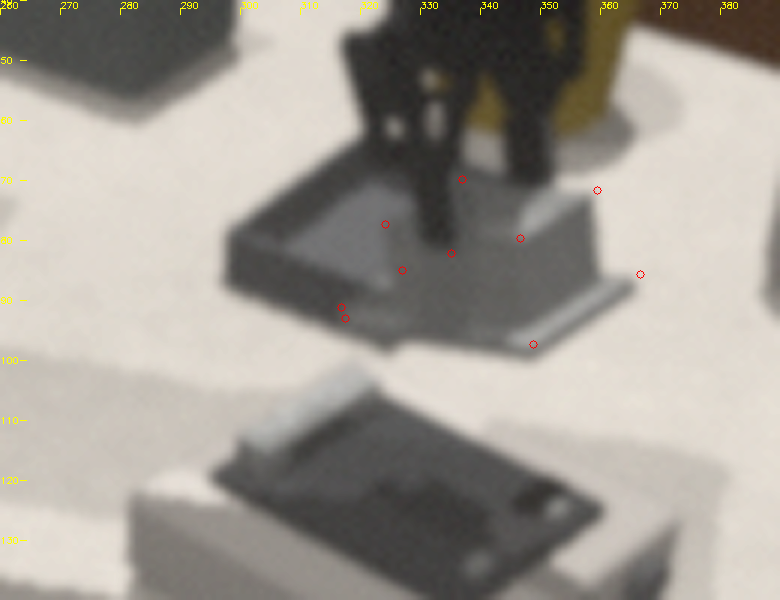

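Run:
```python
from h import *
t=load("top0.pkl")
g=cv2.cvtColor(t["color"],cv2.COLOR_RGB2GRAY).astype(float)
# subpixel edges of seat: scan
def edge(line):
    d=np.abs(np.diff(line)); i=int(np.argmax(d)); 
    a=d[max(i-1,0):i+2]; return i+.5+ (a@np.arange(-1,2)/a.sum() if len(a)==3 else 0)
def fitl(pts):
    v=cv2.fitLine(np.array(pts,np.float32),cv2.DIST_HUBER,0,.01,.01).ravel(); return v
L=[];Rr=[];T=[];B=[]
for r in range(196,226):
    c0=np.interp(r,[185,238],[106.4,99.5]);c1=np.interp(r,[185,238],[145.5,139.2])
    a=int(c0)-5;L.append((a+edge(g[r,a:a+11]),r)); a=int(c1)-5;Rr.append((a+edge(g[r,a:a+11]),r))
for c in list(range(108,115))+list(range(136,143)):
    r0=np.interp(c,[106,145],[184,186.3]);a=int(r0)-4;T.append((c,a+edge(g[a:a+8,c])))
for c in range(104,137):
    r1=np.interp(c,[99.5,139.2],[237,239.3]);a=int(r1)-2;B.append((c,a+edge(g[a:a+7,c])))
ls=[fitl(x) for x in(L,Rr,T,B)]
def X(a,b):
    A=np.array([[a[0],-b[0]],[a[1],-b[1]]]);k=np.linalg.solve(A,b[2:]-a[2:]);return a[2:]+k[0]*a[:2]
cs=[X(ls[2],ls[0]),X(ls[2],ls[1]),X(ls[3],ls[1]),X(ls[3],ls[0])]
print(np.round(cs,2).tolist())
q=onz(t,cs,.06)[:,:2];print(np.round(q*1000,1).tolist(),"c",q.mean(0))
print("sizes",[round(1000*np.linalg.norm(q[i]-q[(i+1)%4]),1) for i in range(4)])
for i,j in((1,2),(0,3)):
    v=q[i]-q[j];print(np.arctan2(v[1],v[0]))
for i,j in((0,1),(3,2)):
    v=q[i]-q[j];print(np.arctan2(-v[0],v[1]))
o=np.array([.4982,.243]);c,s=np.cos(-.121),np.sin(-.121);R=np.array([[c,-s],[s,c]])
for n,px,z in [("lip R +x",(292,388),.076),("lip L +x",(102,383),.076),("lip R -x",(288,436),.076),("stopL",(172,138),.066),("stopR",(297,145),.066)]:
    P=onz(t,[np.array(px)/6-.5+[85,165]],z)[0][:2];print(n,np.round(1000*R.T@(P-o),1))
```

```text
[[105.93000030517578, 183.63999938964844], [145.86000061035156, 185.67999267578125], [138.85000610351562, 239.67999267578125], [99.05000305175781, 234.7899932861328]]
[[579.8, 290.4], [566.1, 176.9], [416.8, 197.8], [437.1, 307.9]] c [0.49994388 0.24324984]
sizes [np.float64(114.4), np.float64(150.7), np.float64(112.0), np.float64(143.8)]
-0.13880919247931733
-0.12168347810752475
-0.12047949759672415
-0.18215550218634297
lip R +x [-48.9 -41.3]
lip L +x [-51.6  45.7]
lip R -x [-70.3 -41.9]
stopL [64.2 32.3]
stopR [ 63.9 -27. ]
```

Top camera versus held block agrees within 1 mm, while the scene camera reads y about 5 mm low. The lip and stops put the mixer centre about 2 mm further along +y than the seat outline, whose visible near side biased it. Best mixer estimate: (0.4993, 0.2461), yaw -0.121. Next I go to a pre-insert pose with tilt 0.36 and check there.

```bash
cat >> h.py <<'E'
MO=np.array([.4993,.2461,0]);MY=-.121;G=np.array([.0054,0,.0291])
def tgt(xt,yt,zt,th,yaw=None,o=None):
    yaw=MY if yaw is None else yaw; o=MO if o is None else o
    B=Ro.from_euler('z',yaw)*Ro.from_euler('y',-th)
    return o+Ro.from_euler('z',yaw).apply([xt,yt,zt])+B.apply(G-[-.066,0,0]),down(yaw,th)
def where():
    from rig import observe
    s=observe();R=Ro.from_rotvec(s["tcp_rot"]);B=R*Ro.from_matrix(np.diag([-1.,1,-1]))
    tip=s["ee_pos"]+B.apply(np.array([-.066,0,0])-G)
    M=Ro.from_euler('z',MY)
    m=M.inv().apply(tip-MO);e=(M.inv()*B).as_euler('ZYX')
    print("t %.2f tip(mixer mm) %s tilt %.3f yaw %.3f roll %.3f | F %s T %s gap %.3f"%(s["t"],np.round(m*1000,1),-e[1],e[0],e[2],np.round(s["ft_force"],1),np.round(s["wrist_torque"],2),s["finger_gap"]))
E
python3 -c "
from h import *
where(); delta(*tgt(-.042,0,.075,.36))"
```

```text
t 5.90 tip(mixer mm) [-28.8  -6.1 149.8] tilt 0.296 yaw 0.003 roll -0.002 | F [-0.7 -0.2 -4.8] T [ 0.03  0.41 -0.  ] gap 0.613
t 5.90 pos [0.5294 0.2365 0.1985] F [-0.7 -0.2 -4.8] gap 0.613 j [ 0.37  0.01  1.67 -0.15  1.2  -1.05]
  delta: [-0.0016 -0.0642  0.0026] [0.0364 0.0061 0.0632] n rows 1.8
```

Request:
arm_command(
  deltas="-0.0016 -0.0642 0.0026 0.012 0.003 0.02 0.04;-0.0016 -0.0642 0.0026 0.024 0.006 0.04 0.04;-0.0016 -0.0642 0.0026 0.0364 0.0061 0.063 0.04;-0.0016 -0.0642 0.0026 0.0364 0.0061 0.0632 0.04;-0.0016 -0.0642 0.0026 0.0364 0.0061 0.0632 0.04;-0.0016 -0.0642 0.0026 0.0364 0.0061 0.0632 0.04",
)

```text
t: 6.4
ee_pos: [0.5149, 0.2439, 0.129]
tcp_rot: [0.17, 2.775, -0.03]
ft_force: [0.5, -0.1, -4.9]
finger_gap: 0.607
```

Run:
```python
from h import *
from rig import get_image
where();delta(*tgt(-.042,0,.062,.36))
s=get_image("scene");t=get_image("top")
pickle.dump((s,t),open("i5.pkl","wb"))
crop(s,275,60,110,90,7,"pics/s5.png")
crop(t,80,160,90,85,7,"pics/t5.png")
```

```text
t 6.40 tip(mixer mm) [-40.8  -0.2  76.5] tilt 0.361 yaw -0.001 roll 0.001 | F [ 0.5 -0.1 -4.9] T [0.07 0.49 0.01] gap 0.607
t 6.40 pos [0.5149 0.2439 0.129 ] F [ 0.5 -0.1 -4.9] gap 0.607 j [ 0.41  0.01  1.83 -0.22  1.   -0.95]
  delta: [ 0.0003  0.0015 -0.0012] [0.0063 0.0003 0.0133] n rows 0.4
```

View pics/s5.png

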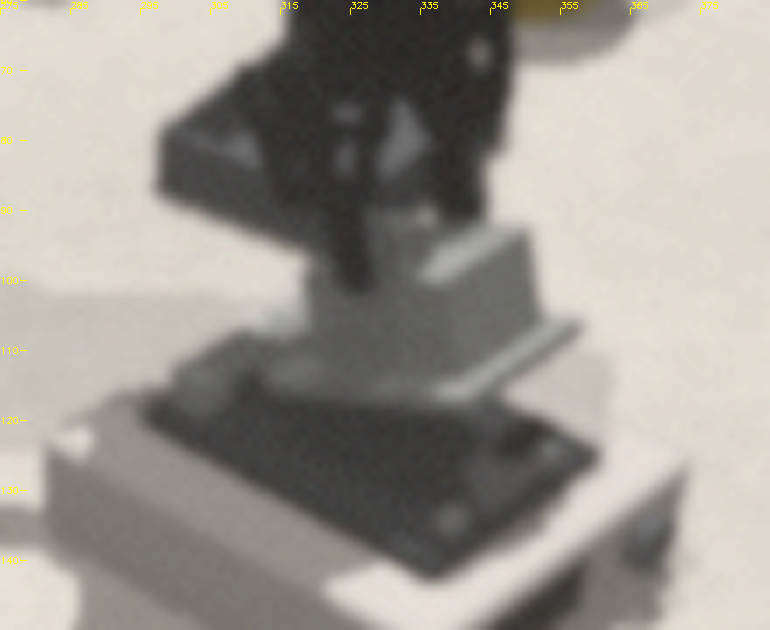

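View pics/t5.png

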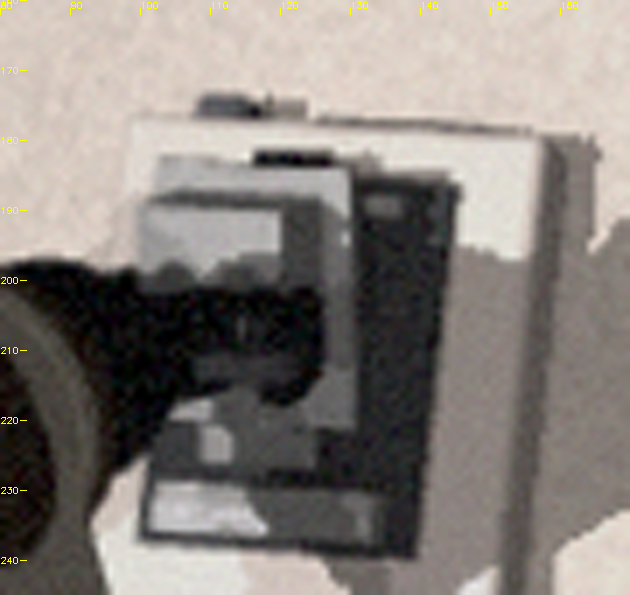

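Run:
```python
from h import *
s,t=load("i5.pkl");t0=load("top0.pkl")
def z(d,f):
    im=d["color"][216:244,94:146,::-1]
    im=np.clip(im.astype(float)*2.2,0,255).astype(np.uint8)
    im=cv2.resize(im,None,fx=14,fy=10*1.4,interpolation=cv2.INTER_CUBIC)
    for i in range(0,52,2): cv2.line(im,(i*14+7,0),(i*14+7,4 if i%10 else 12),(0,255,255))
    for i in range(0,28,2): cv2.line(im,(0,i*14+7),(4 if i%10 else 12,i*14+7),(0,255,255))
    return im
im=np.vstack([z(t,0),z(t0,0)]);print(im.shape)
cv2.imwrite("pics/z5.png",cv2.resize(im,None,fx=.75,fy=.75,interpolation=cv2.INTER_AREA))
np.set_printoptions(linewidth=250)
g=cv2.cvtColor(t["color"],cv2.COLOR_RGB2GRAY);g0=cv2.cvtColor(t0["color"],cv2.COLOR_RGB2GRAY)
print("cols 96..142")
for r in (222,223,224,230,232,234): print(r,g[r,96:142])
for r in (230,232,234): print(r,g0[r,96:142])
```

```text
(784, 728, 3)
cols 96..142
222 [ 5  0 11 10  2 15 34 36 39 38 39 35 55 84 93 92 94 59 46 52 47 47 48 43 47 47 46 46 43 30 22 19 17 25 23 21 22 21 26 19 20 22 20 22 21 53]
223 [18  5 11 11 11 16 34 35 37 36 38 39 55 84 92 90 94 62 48 49 47 46 43 48 48 48 48 47 47 30 17 20 24 29 18 21 13 26 24 23 29 27 28 24 22 63]
224 [12  2  9 17 30 32 33 36 39 33 36 37 57 83 92 91 93 62 47 48 49 45 49 45 47 46 44 50 42 25  6 21 20 23 25 21 23 26 21 25 27 25 22 23 28 62]
230 [123 120 122 112  67  51  83 105 110 108 110 108 100  94  93  96  97  97  93  60  48  50  47  44  50  51  47  46  47  50  49  40  40  48  52  47  36  32  26  24  19  27  21  20  56  82]
232 [123 124 120 112  46  76 119 121 120 128 125 120 119 109 107 109 111 114 106 103  63  48  50  46  50  48  45  49  47  49  49  43  47  57  62  64  59  46  34  29  22  25  27  26  58  84]
234 [123 130 136 102  52  84 115 120 120 119 119 116 119 117 118 112 112 118 115 117 120  88  56  48  52  49  47  45  50  47  48  50  49  48  49  72  62  38  38  23  22  22  23  30  62  84]
230 [133 131 133 121  72  55  90 105 107 107 102 107 103 107 105 104 104 104 105 105 105 106 106 104 108 109 113 111 110 110 109  87  84  76  79  72  56  36  21  26  31  43  41  33  52 110]
232 [134 133 134 119  52  75 114 113 113 124 118 112 116 111 110 111 117 118 113 109 112 109 109 106 109 107 111 110 105 107 111 109 110 104 105 108  98  42  35  24  26  37  41  30  88 134]
234 [133 133 130  97  48  78 111 114 117 117 116 114 115 113 117 117 116 120 121 121 121 128 117 114 114 120 116 116 121 115 111 116 125 110 120 126 107  53  36  28  32  43  39  36  91 135]
```

View pics/z5.png

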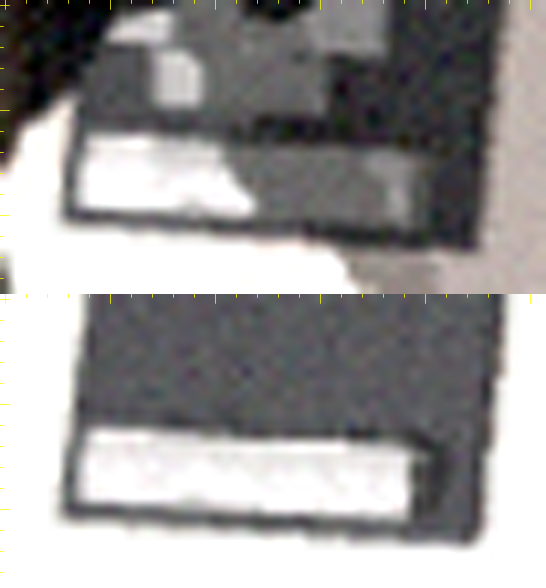

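Same-height comparison in the top view: the tongue centre is at column about 115.6 (carried to row 232) and the lip centre at 116.8. After parallax the tongue is about 1 mm too far in +y, so I'll shift -1 mm and lower to just above the seat.

```bash
cat >> h.py <<'E'
MO=MO+Ro.from_euler('z',MY).apply([0,-.001,0])
E
python3 -c "
from h import *
where(); delta(*tgt(-.043,0,.0615,.36))"
```

```text
t 6.50 tip(mixer mm) [-40.7   1.1  76.8] tilt 0.362 yaw -0.001 roll 0.001 | F [ 0.1  0.3 -4.8] T [0.04 0.56 0.03] gap 0.610
t 6.50 pos [0.515  0.2442 0.1293] F [ 0.1  0.3 -4.8] gap 0.610 j [ 0.41  0.01  1.83 -0.22  1.   -0.95]
  delta: [ 0.0009  0.0022 -0.0012] [ 0.0075 -0.001   0.0137] n rows 0.4
```

Request:
arm_command(
  deltas="0.001 0.002 -0.001 0.003 -0.001 0.005 0.04;0.001 0.002 -0.001 0.006 -0.001 0.01 0.04;0.001 0.002 -0.001 0.0075 -0.001 0.0135 0.04;0.001 0.002 -0.001 0.0075 -0.001 0.0135 0.04;0.001 0.002 -0.001 0.0075 -0.001 0.0135 0.04",
)

```text
t: 6.92
ee_pos: [0.5125, 0.2434, 0.1137]
tcp_rot: [0.168, 2.777, -0.031]
ft_force: [0.0, 0.2, -5.0]
finger_gap: 0.608
```

Run:
```python
from h import *
from rig import get_image
where();delta(*tgt(-.043,0,.0615,.36));delta(*tgt(-.059,0,.0615,.36))
s=get_image("scene");t=get_image("top")
pickle.dump((s,t),open("i6.pkl","wb"))
a=crop(t,92,195,56,50,7,"pics/t6.png");b=crop(s,290,85,90,60,7,"pics/s6.png")
```

```text
t 6.92 tip(mixer mm) [-43.2  -0.1  61.3] tilt 0.360 yaw 0.000 roll -0.001 | F [ 0.   0.2 -5. ] T [0.04 0.49 0.03] gap 0.608
t 6.92 pos [0.5125 0.2434 0.1137] F [ 0.   0.2 -5. ] gap 0.608 j [ 0.41  0.02  1.85 -0.22  0.97 -0.94]
  delta: [-0.0005 -0.0004  0.    ] [-0.0002  0.     -0.0001] n rows 0.0
t 6.92 pos [0.5125 0.2434 0.1137] F [ 0.   0.2 -5. ] gap 0.608 j [ 0.41  0.02  1.85 -0.22  0.97 -0.94]
  delta: [-0.0005 -0.0004  0.    ] [ 0.0148  0.     -0.0058] n rows 0.4
```

View pics/t6.png

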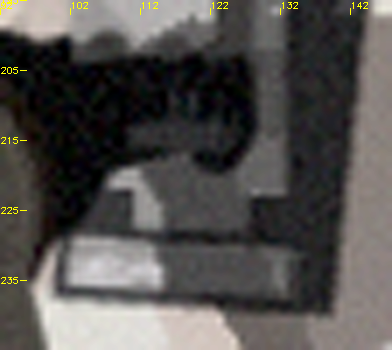

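View pics/s6.png

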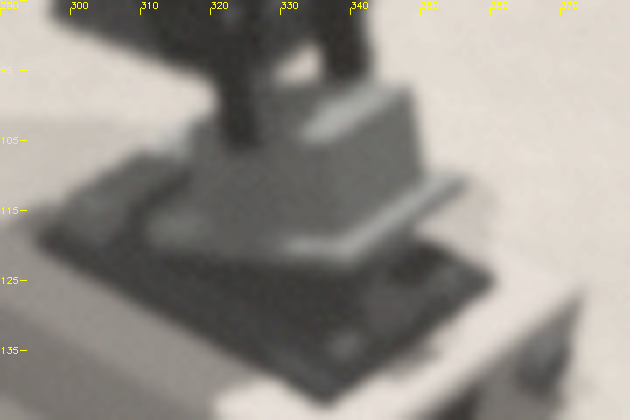

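The tongue now points straight into the slot. Its edges at 110.5–127.4 px still lie about 1 mm to +y, and the plate end clears the catch. Sliding in with a -0.8 mm y trim.

Request:
arm_command(
  deltas="0 0 0 0.003 -0.0008 -0.001 0.04;0 0 0 0.006 -0.0008 -0.0022 0.04;0 0 0 0.009 -0.0008 -0.0033 0.04;0 0 0 0.012 -0.0008 -0.0044 0.04;0 0 0 0.012 -0.0008 -0.0044 0.04",
)

```text
t: 7.43
ee_pos: [0.4993, 0.2445, 0.1141]
tcp_rot: [0.168, 2.777, -0.031]
ft_force: [-0.1, -0.4, -5.7]
finger_gap: 0.608
```

Run:
```python
from h import *
where();delta(*tgt(-.059,-.0008,.0612,.36))
```

```text
t 7.43 tip(mixer mm) [-56.4  -0.6  61.7] tilt 0.360 yaw 0.000 roll -0.000 | F [-0.1 -0.4 -5.7] T [ 0.06  0.52 -0.05] gap 0.608
t 7.43 pos [0.4993 0.2445 0.1141] F [-0.1 -0.4 -5.7] gap 0.608 j [ 0.43  0.    1.87 -0.22  0.97 -0.93]
  delta: [0.0001 0.0002 0.0002] [ 0.0026 -0.0002 -0.0004] n rows 0.1
```

Request:
arm_command(
  deltas="0 0 0 0.001 0 -0.0004 0.04;0 0 0 0.002 0 -0.0007 0.04;0 0 0 0.003 0 -0.0008 0.04;0 0 0 0.003 0 -0.0008 0.04",
)

```text
t: 7.77
ee_pos: [0.4971, 0.2449, 0.1147]
tcp_rot: [0.168, 2.774, -0.03]
ft_force: [6.0, -2.9, -1.2]
finger_gap: 0.607
```

Run:
```python
from h import *
where()
```

```text
t 7.77 tip(mixer mm) [-58.4  -0.4  62.2] tilt 0.363 yaw 0.000 roll 0.001 | F [ 6.  -2.9 -1.2] T [-0.27 -0.83 -0.03] gap 0.607
```

Wall contact at x = -58.4 mm, where it was expected (about -58.2 at this tilt). Now lowering gently onto the seat.

Request:
arm_command(
  deltas="0 0 0 -0.0008 0 0.0008 0.04;0 0 0 -0.001 0 0.0015 0.04;0 0 0 -0.001 0 0.0015 0.04;0 0 0 -0.001 0 0.0015 0.04",
)

```text
t: 8.1
ee_pos: [0.4984, 0.2447, 0.1134]
tcp_rot: [0.168, 2.775, -0.03]
ft_force: [0.4, -0.3, -4.6]
finger_gap: 0.603
```

Run:
```python
from h import *
from rig import get_image
where();delta(*tgt(-.059,-.0006,.061,.28))
s=get_image("scene");t=get_image("top")
a=crop(t,92,195,56,50,7,"pics/t7.png");b=crop(s,290,85,90,60,7,"pics/s7.png")
im=np.zeros((420,1022,3),np.uint8);im[:350,:392]=a;im[:,392:]=b;cv2.imwrite("pics/ts7.png",cv2.resize(im,(798,328)))
```

```text
t 8.10 tip(mixer mm) [-57.2  -0.5  60.9] tilt 0.362 yaw 0.000 roll 0.000 | F [ 0.4 -0.3 -4.6] T [ 0.09  0.48 -0.  ] gap 0.603
t 8.10 pos [0.4984 0.2447 0.1134] F [ 0.4 -0.3 -4.6] gap 0.603 j [ 0.43  0.    1.88 -0.23  0.97 -0.92]
  delta: [0.0005 0.0821 0.0002] [-0.0005 -0.0001  0.0052] n rows 0.7
```

View pics/ts7.png

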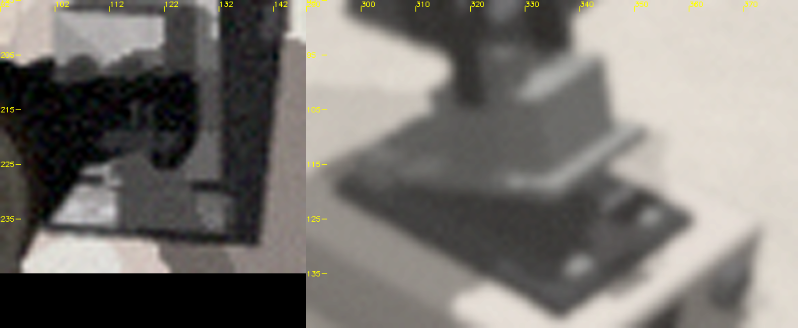

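Run:
```python
from h import *
from rig import get_image
t=get_image("top");pickle.dump(t,open("i7.pkl","wb"))
im=t["color"][205:244,94:146,::-1]
im=np.clip(im.astype(float)*3,0,255).astype(np.uint8)
cv2.imwrite("pics/z7.png",cv2.resize(im,None,fx=14,fy=14,interpolation=cv2.INTER_CUBIC))
```

```text
(no output)
```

View pics/z7.png

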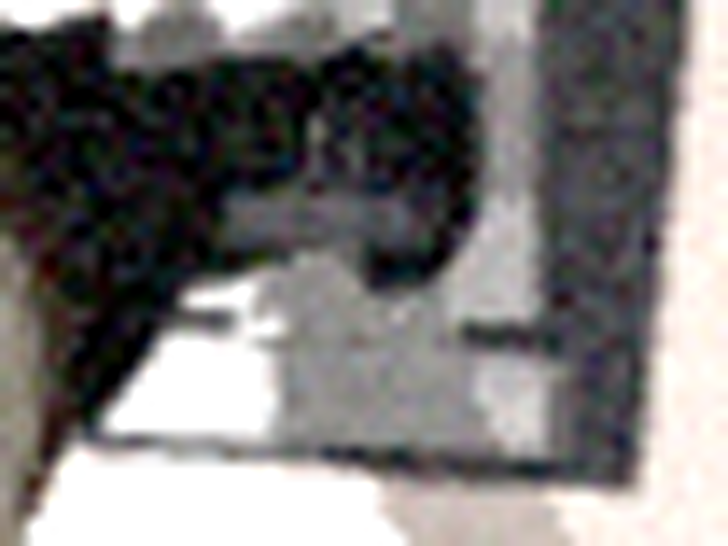

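The lip bar is intact above and the tongue disappears beneath it: a faint line at row about 229, with only the shadow crossing the lip. The tongue is hooked and centred within about 1 mm. Next I swing it down about the tip while gripped.

```bash
cat >> h.py <<'E'
def rows(xs,ys,zs,ths):
    from rig import observe
    s=observe();R0=Ro.from_rotvec(s["tcp_rot"])
    for x,y,z,th in zip(xs,ys,zs,ths):
        p,R=tgt(x,y,z,th);d=R0.inv().apply(p-s["ee_pos"]);rv=(R0.inv()*R).as_rotvec()
        print("  th %.3f"%th,np.round(rv,3),np.round(d,4))
E
python3 - <<'E'
from h import *
where()
th=np.array([.33,.30,.27,.24,.22,.20]);n=len(th)
rows(np.linspace(-.0575,-.059,n),[-.0005]*n,[.0605]*n,th)
E
```

```text
t 8.25 tip(mixer mm) [-57.1  -0.5  61. ] tilt 0.362 yaw 0.000 roll 0.001 | F [ 0.6  0.9 -5.1] T [0.08 0.48 0.04] gap 0.608
  th 0.330 [0.001 0.032 0.   ] [-0.0004 -0.      0.0027]
  th 0.300 [0.001 0.062 0.   ] [-0.0008 -0.      0.0048]
  th 0.270 [0.001 0.092 0.   ] [-0.0013 -0.      0.0069]
  th 0.240 [0.001 0.122 0.   ] [-0.0016 -0.      0.009 ]
  th 0.220 [0.001 0.142 0.   ] [-0.0017 -0.      0.0104]
  th 0.200 [0.001 0.162 0.   ] [-0.0018 -0.0001  0.0118]
```

Request:
arm_command(
  deltas="0 0.032 0 -0.0004 0 0.0027 0.04;0 0.062 0 -0.0008 0 0.0048 0.04;0 0.092 0 -0.0013 0 0.0069 0.04;0 0.122 0 -0.0016 0 0.009 0.04;0 0.142 0 -0.0017 0 0.0104 0.04;0 0.162 0 -0.0018 0 0.0118 0.04;0 0.162 0 -0.0018 0 0.0118 0.04",
)

```text
t: 8.83
ee_pos: [0.5049, 0.2439, 0.1031]
tcp_rot: [0.178, 2.937, -0.017]
ft_force: [2.6, 1.3, -3.9]
finger_gap: 0.611
```

Run:
```python
from h import *
where()
th=np.array([.18,.16,.14,.13,.12]);n=len(th)
rows([-.059]*n,[-.0005]*n,[.0605]*n,th)
```

```text
t 8.83 tip(mixer mm) [-58.4  -0.5  60.4] tilt 0.200 yaw -0.000 roll 0.001 | F [ 2.6  1.3 -3.9] T [ 0.13 -0.27  0.01] gap 0.611
  th 0.180 [ 0.001  0.02  -0.   ] [-0.     -0.      0.0012]
  th 0.160 [ 0.001  0.04  -0.   ] [-0.0005 -0.      0.0026]
  th 0.140 [ 0.001  0.06  -0.   ] [-0.0011 -0.      0.0041]
  th 0.130 [ 0.001  0.07  -0.   ] [-0.0013 -0.      0.0048]
  th 0.120 [ 0.001  0.08  -0.   ] [-0.0015 -0.      0.0055]
```

Request:
arm_command(
  deltas="0 0.02 0 -0.0004 0 0.0014 0.04;0 0.04 0 -0.0008 0 0.0028 0.04;0 0.06 0 -0.0013 0 0.0042 0.04;0 0.07 0 -0.0015 0 0.0049 0.04;0 0.07 0 -0.0015 0 0.0049 0.04",
)

```text
t: 9.25
ee_pos: [0.5074, 0.2436, 0.0984]
tcp_rot: [0.183, 3.008, -0.011]
ft_force: [-1.6, 0.6, -1.4]
finger_gap: 0.608
```

Run:
```python
from h import *
where()
th=np.array([.12,.1,.08,.06,.04]);n=len(th)
rows([-.0588]*n,[-.0005]*n,[.0603]*n,th)
from rig import get_image
s=get_image("scene");t=get_image("top")
a=crop(t,92,165,56,80,7,"pics/t8.png");b=crop(s,285,85,95,75,8,"pics/s8.png")
im=np.zeros((600,1152,3),np.uint8);im[:560,:392]=a;im[:,392:]=b;cv2.imwrite("pics/ts8.png",cv2.resize(im,(800,417)))
```

```text
t 9.25 tip(mixer mm) [-58.7  -0.4  60.4] tilt 0.128 yaw -0.000 roll 0.001 | F [-1.6  0.6 -1.4] T [0.14 0.16 0.03] gap 0.608
  th 0.120 [ 0.     0.008 -0.   ] [-0.0001 -0.      0.0007]
  th 0.100 [ 0.     0.028 -0.   ] [-0.0007 -0.      0.0021]
  th 0.080 [ 0.     0.048 -0.   ] [-0.0012 -0.      0.0036]
  th 0.060 [ 0.     0.068 -0.   ] [-0.0017 -0.      0.005 ]
  th 0.040 [ 0.     0.088 -0.   ] [-0.0022 -0.      0.0065]
```

View pics/ts8.png

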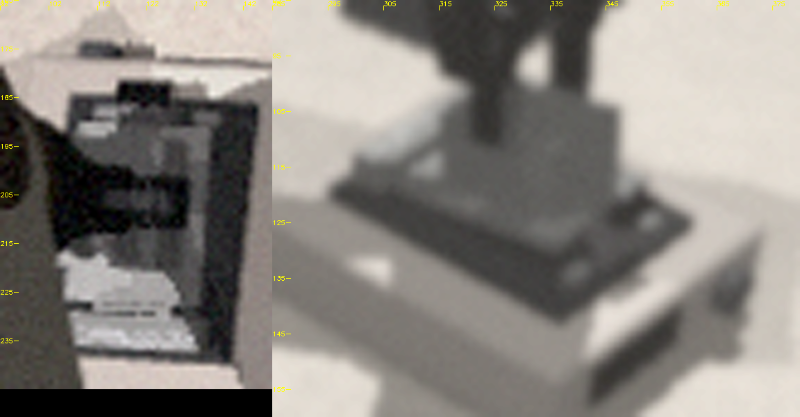

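The tongue is hooked under the lip and the plate end rests on the catch ramp at tilt 0.128, with about 3.5 N supported. Continuing to press down in the grip, watching the force.

Request:
arm_command(
  deltas="0 0.014 0 -0.0003 0 0.0012 0.04;0 0.028 0 -0.0007 0 0.0022 0.04;0 0.038 0 -0.001 0 0.003 0.04;0 0.048 0 -0.0012 0 0.0037 0.04",
)

```text
t: 9.68
ee_pos: [0.509, 0.2438, 0.0961]
tcp_rot: [0.185, 3.055, -0.006]
ft_force: [-6.2, 2.1, 5.2]
finger_gap: 0.606
```

Run:
```python
from h import *
where()
th=np.array([.06,.04,.02,0,-.01]);n=len(th)
rows([-.0588]*n,[-.0005]*n,[.0603]*n,th)
```

```text
t 9.68 tip(mixer mm) [-58.9  -0.1  61.3] tilt 0.081 yaw 0.000 roll 0.001 | F [-6.2  2.1  5.2] T [0.36 0.88 0.06] gap 0.606
  th 0.060 [0.001 0.021 0.   ] [-0.0006 -0.0004  0.0025]
  th 0.040 [0.001 0.041 0.   ] [-0.0011 -0.0004  0.004 ]
  th 0.020 [0.001 0.061 0.   ] [-0.0017 -0.0004  0.0054]
  th 0.000 [0.001 0.081 0.   ] [-0.0021 -0.0004  0.0069]
  th -0.010 [0.001 0.091 0.   ] [-0.0024 -0.0004  0.0076]
```

Request:
arm_command(
  deltas="0 0.014 0 -0.0004 -0.0002 0.0018 0.04;0 0.028 0 -0.0008 -0.0004 0.003 0.04;0 0.041 0 -0.0011 -0.0004 0.004 0.04;0 0.05 0 -0.0014 -0.0004 0.0047 0.04;0 0.05 0 -0.0014 -0.0004 0.0047 0.04",
)

```text
t: 10.1
ee_pos: [0.5108, 0.2432, 0.0912]
tcp_rot: [0.188, 3.106, -0.001]
ft_force: [-2.1, 1.8, 0.5]
finger_gap: 0.611
```

Run:
```python
from h import *
where()
th=np.array([.04,.02,0,-.01]);n=len(th)
rows([-.0588]*n,[-.0005]*n,[.0603]*n,th)
```

```text
t 10.10 tip(mixer mm) [-58.8  -0.5  60. ] tilt 0.030 yaw -0.000 roll 0.001 | F [-2.1  1.8  0.5] T [ 0.53  0.41 -0.11] gap 0.611
  th 0.040 [ 0.001 -0.01  -0.   ] [ 0.0003  0.     -0.001 ]
  th 0.020 [ 0.001  0.01  -0.   ] [-0.0003  0.      0.0004]
  th 0.000 [ 0.001  0.03  -0.   ] [-0.0008  0.      0.0019]
  th -0.010 [ 0.001  0.04  -0.   ] [-0.0011  0.      0.0026]
```

Request:
arm_command(
  deltas="0 0.01 0 -0.0003 0 0.0006 0.04;0 0.02 0 -0.0006 0 0.0012 0.04;0 0.03 0 -0.0008 0 0.0019 0.04;0 0.03 0 -0.0008 0 0.0023 0.04;0 0.03 0 -0.0008 0 0.0023 0.04",
)

```text
t: 10.52
ee_pos: [0.5115, 0.243, 0.0892]
tcp_rot: [-0.19, -3.135, -0.002]
ft_force: [-4.8, 0.6, 2.6]
finger_gap: 0.608
```

Run:
```python
from h import *
where()
from rig import get_image
s=get_image("scene");t=get_image("top")
a=crop(t,92,165,56,80,7,"pics/t9.png");b=crop(s,285,85,95,75,8,"pics/s9.png")
im=np.zeros((600,1152,3),np.uint8);im[:560,:392]=a;im[:,392:]=b;cv2.imwrite("pics/ts9.png",cv2.resize(im,(800,417)))
```

```text
t 10.52 tip(mixer mm) [-58.9  -0.5  60.2] tilt -0.001 yaw -0.000 roll 0.001 | F [-4.8  0.6  2.6] T [-0.18  0.77 -0.2 ] gap 0.608
```

View pics/ts9.png

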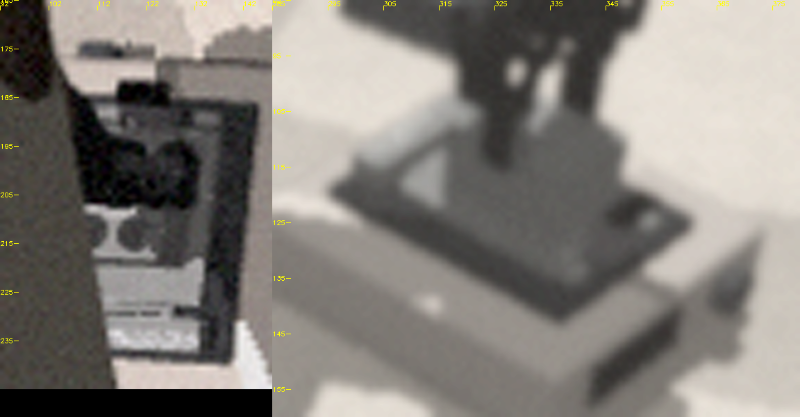

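The block looks flat (tool tilt 0.0, underside at about 60 mm). Pressing a bit more to make sure of the catch.

Request:
arm_command(
  deltas="0 0.004 0 0 0 0.0008 0.04;0 0.008 0 0 0 0.0016 0.04;0 0.01 0 0 0 0.002 0.04;0 0.01 0 0 0 0.002 0.04",
)

```text
t: 10.95
ee_pos: [0.5114, 0.2431, 0.089]
tcp_rot: [-0.189, -3.125, -0.003]
ft_force: [-16.6, -1.9, 26.9]
finger_gap: 0.61
```

Run:
```python
from h import *
where()
```

```text
t 10.95 tip(mixer mm) [-59.3  -0.5  60.7] tilt -0.011 yaw 0.000 roll 0.001 | F [-16.6  -1.9  26.9] T [-0.9   2.56 -0.15] gap 0.610
```

The TCP is at 0.0890, against 0.0891 expected when seated, and the support is now stiff. Relaxing, then opening and lifting off.

Request:
arm_command(
  deltas="0 -0.006 0 0 0 -0.0008 0.04;0 -0.011 0 0 0 -0.0012 0.04;0 -0.011 0 0 0 -0.0012 0.06;0 -0.011 0 0 0 -0.0012 0.075;0 -0.011 0 0 0 -0.0012 0.0854;0 -0.011 0 0 0 -0.0012 0.0854;0 -0.011 0 0 0 -0.0012 0.0854;0 -0.011 0 0 0 -0.0012 0.0854",
)

```text
t: 11.62
ee_pos: [0.5115, 0.2431, 0.0903]
tcp_rot: [0.19, 3.135, 0.002]
ft_force: [0.6, 0.1, -0.6]
finger_gap: 1.0
```

Request:
arm_command(
  deltas="0 0 0 0 0 -0.01 0.0854;0 0 0 0 0 -0.03 0.0854;0 0 0 0 0 -0.05 0.0854;0 0 0 0 0 -0.07 0.0854;0 0 0 0 0 -0.07 0.04;0 0 0 0 0 -0.07 0.02;0 0 0 0 0 -0.07 0;0 0 0 0 0 -0.07 0",
)

```text
t: 12.28
ee_pos: [0.5111, 0.2429, 0.1596]
tcp_rot: [-0.19, -3.135, -0.001]
ft_force: [0.2, -0.6, 0.3]
finger_gap: 0.452
```

Run:
```python
from h import *
where()
from rig import get_image
s=get_image("scene");t=get_image("top")
a=crop(t,92,165,56,80,7,"pics/t10.png");b=crop(s,285,85,95,75,8,"pics/s10.png")
im=np.zeros((600,1152,3),np.uint8);im[:560,:392]=a;im[:,392:]=b;cv2.imwrite("pics/ts10.png",cv2.resize(im,(800,417)))
```

```text
t 12.28 tip(mixer mm) [-59.3  -0.7 130.5] tilt -0.001 yaw 0.000 roll 0.001 | F [ 0.2 -0.6  0.3] T [-0.01 -0.02  0.  ] gap 0.452
```

View pics/ts10.png

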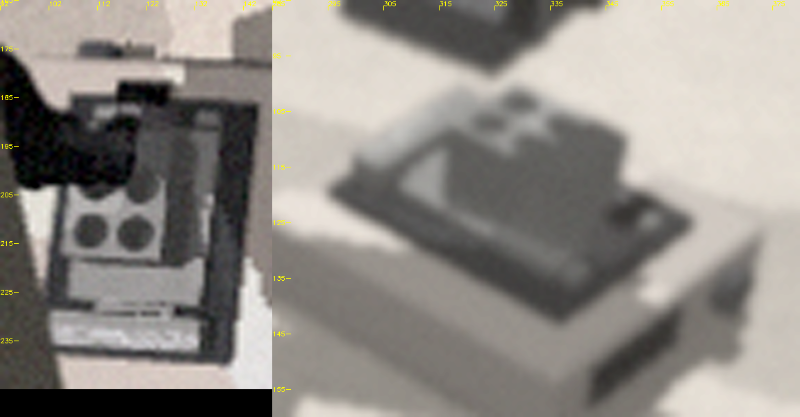

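The block sits flat and square with the gripper gone. For a check I'll press on the end strip with closed fingers, which also measures the top height there.

Run:
```python
from h import *
p=MO+Ro.from_euler('z',MY).apply([.038,-.0006,.128]);delta(p,down(MY))
```

```text
t 12.38 pos [0.5112 0.2429 0.1595] F [-0.5 -0.2 -0.6] gap 0.267 j [ 0.31  0.16  1.56  0.    1.42 -1.14]
  delta: [ 0.0008 -0.0006  0.    ] [-0.0259  0.0001  0.0315] n rows 1.0
```

Request:
arm_command(
  deltas="0 0 0 -0.015 0 0 0;0 0 0 -0.026 0 0 0;0 0 0 -0.026 0 0 0;0 0 0 -0.026 0 0.01 0;0 0 0 -0.026 0 0.02 0;0 0 0 -0.026 0 0.03 0;0 0 0 -0.026 0 0.0315 0;0 0 0 -0.026 0 0.0315 0",
)

```text
t: 13.05
ee_pos: [0.5362, 0.2397, 0.1268]
tcp_rot: [-0.189, -3.133, -0.0]
ft_force: [-0.5, 0.2, 0.1]
finger_gap: -0.006
```

Request:
arm_command(
  deltas="0 0 0 0 0 0.002 0;0 0 0 0 0 0.004 0;0 0 0 0 0 0.006 0;0 0 0 0 0 0.0065 0;0 0 0 0 0 0.0065 0",
)

```text
t: 13.47
ee_pos: [0.5362, 0.2397, 0.1203]
tcp_rot: [-0.189, -3.133, -0.0]
ft_force: [-0.1, -0.1, 0.6]
finger_gap: -0.002
```

Request:
arm_command(
  deltas="0 0 0 0 0 0.001 0;0 0 0 0 0 0.002 0;0 0 0 0 0 0.003 0;0 0 0 0 0 0.003 0",
)

```text
t: 13.8
ee_pos: [0.5361, 0.2397, 0.1171]
tcp_rot: [-0.189, -3.133, -0.0]
ft_force: [-0.5, -0.6, 0.7]
finger_gap: -0.001
```

Run:
```python
from h import *
from rig import get_image
s=get_image("scene");t=get_image("top")
a=crop(t,92,165,56,80,7,"pics/t11.png");b=crop(s,285,65,95,75,8,"pics/s11.png")
im=np.zeros((600,1152,3),np.uint8);im[:560,:392]=a;im[:,392:]=b;cv2.imwrite("pics/ts11.png",cv2.resize(im,(800,417)))
```

```text
(no output)
```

View pics/ts11.png

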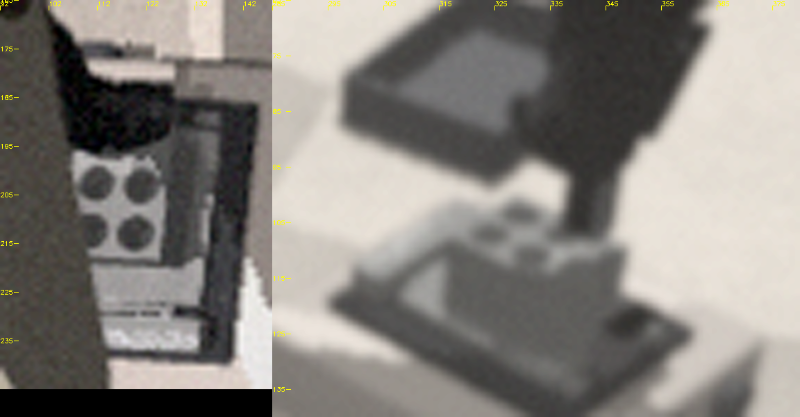

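The closed fingertips are right over the solid strip (scene px about (341,107)), a little above it. Continuing in small steps.

Request:
arm_command(
  deltas="0 0 0 0 0 0.001 0;0 0 0 0 0 0.0015 0;0 0 0 0 0 0.002 0;0 0 0 0 0 0.0025 0",
)

```text
t: 14.23
ee_pos: [0.5361, 0.2397, 0.1147]
tcp_rot: [-0.189, -3.133, -0.0]
ft_force: [0.5, -0.1, -0.1]
finger_gap: 0.002
```

Request:
arm_command(
  deltas="0 0 0 0 0 0.0007 0;0 0 0 0 0 0.0015 0;0 0 0 0 0 0.0015 0",
)

```text
t: 14.48
ee_pos: [0.5361, 0.2397, 0.113]
tcp_rot: [-0.189, -3.133, -0.0]
ft_force: [0.2, 0.4, -0.5]
finger_gap: -0.002
```

Run:
```python
from h import *
from rig import get_image,observe
s=get_image("scene");t=get_image("top")
a=crop(t,92,165,56,80,7,"pics/t12.png");b=crop(s,310,75,60,55,12,"pics/s12.png")
st=observe();R=Ro.from_rotvec(st["tcp_rot"])
for dx in(-.011,.011):
  for k in (0,.005,.014): print(dx,k,proj(s,st["ee_pos"]+R.apply([dx,0,k])+[0,-.0047,0]))
M=Ro.from_euler('z',MY)
for c in [(.04,.027,.048),(.04,-.027,.048),(-.03,-.027,.048),(.05,-.038,.008),(.05,.038,.008)]:
  print(c,proj(s,MO+M.apply(np.array(c)+[.007,-.0006,.06])+[0,-.0047,0]))
```

```text
-0.011 0 [[343.06731009 112.42941958]]
-0.011 0.005 [[342.80601719 114.00124021]]
-0.011 0.014 [[342.33974754 116.80636628]]
0.011 0 [[336.46722159 109.13583226]]
0.011 0.005 [[336.22834138 110.70301645]]
0.011 0.014 [[335.80203286 113.50008658]]
(0.04, 0.027, 0.048) [[348.50561802 109.72936924]]
(0.04, -0.027, 0.048) [[336.30375569 117.96502486]]
(-0.03, -0.027, 0.048) [[315.76293912 107.50304103]]
(0.05, -0.038, 0.008) [[334.89153621 133.57022741]]
(0.05, 0.038, 0.008) [[351.69615019 121.76319736]]
```

View pics/s12.png

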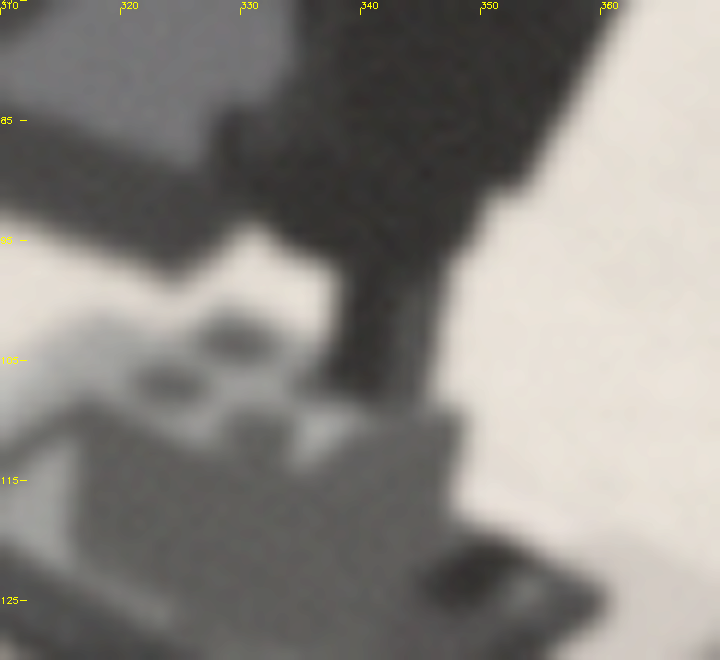

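The scene shows the body's +x top corner at (348.4,109), against (348.5,109.7) predicted for flat. The fingertips seem to end higher than I assumed. Continuing down in small, force-watched steps.

Request:
arm_command(
  deltas="0 0 0 0 0 0.001 0;0 0 0 0 0 0.002 0;0 0 0 0 0 0.003 0;0 0 0 0 0 0.003 0",
)

```text
t: 14.92
ee_pos: [0.536, 0.2397, 0.1099]
tcp_rot: [-0.189, -3.133, -0.0]
ft_force: [0.2, -0.3, 0.7]
finger_gap: 0.001
```

Request:
arm_command(
  deltas="0 0 0 0 0 0.001 0;0 0 0 0 0 0.002 0;0 0 0 0 0 0.002 0",
)

```text
t: 15.17
ee_pos: [0.5359, 0.2396, 0.1076]
tcp_rot: [-0.189, -3.133, 0.0]
ft_force: [0.1, 0.2, 0.7]
finger_gap: 0.001
```

Run:
```python
from h import *
from rig import get_image,observe
s=get_image("scene");t=get_image("top")
pickle.dump((s,t),open("i13.pkl","wb"))
im=s["color"][75:135,305:365,::-1];im=np.clip(im.astype(float)*3,0,255).astype(np.uint8)
cv2.imwrite("pics/s13.png",cv2.resize(im,None,fx=10,fy=10,interpolation=cv2.INTER_CUBIC))
im=t["color"][165:245,90:150,::-1];im=np.clip(im.astype(float)*3,0,255).astype(np.uint8)
cv2.imwrite("pics/t13.png",cv2.resize(im,None,fx=7,fy=7,interpolation=cv2.INTER_CUBIC))
st=observe();print(st)
```

```text
{'t': 15.2667, 'joints': array([ 2.88719923e-01,  2.42260485e-01,  1.56858832e+00,  1.02492169e-03,
        1.33346418e+00, -1.16152026e+00]), 'joint_velocities': array([ 0.00083513, -0.00160634, -0.00086334, -0.00031024,  0.00015863,
        0.00118541]), 'joint_torque': array([-5.79442843e-03, -7.61525846e+01, -5.34934902e+01,  5.92913566e-03,
        2.05534132e-03, -3.20342387e-06]), 'ee_pos': array([0.53599624, 0.23965938, 0.10782385]), 'tcp_rot': array([-1.89459581e-01, -3.13297243e+00, -8.77926250e-06]), 'ft_force': array([-0.45983321,  0.96886657, -0.26141193]), 'wrist_torque': array([-0.02093448, -0.01481845, -0.01999512]), 'finger_gap': 0.0007064080676809951}
```

View pics/s13.png

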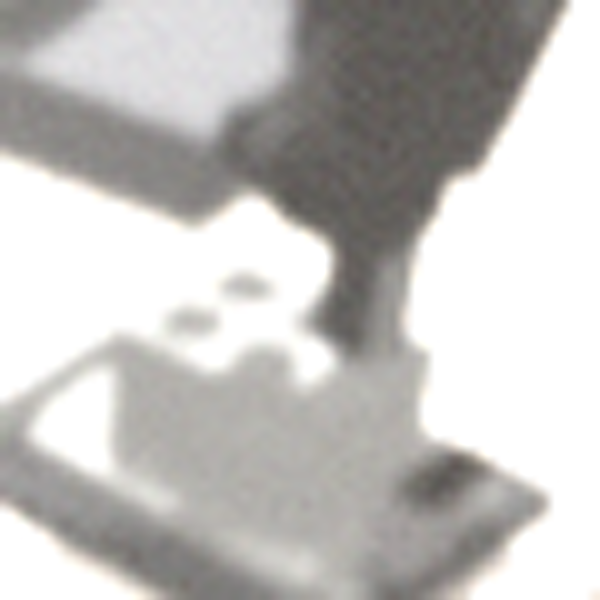

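View pics/t13.png

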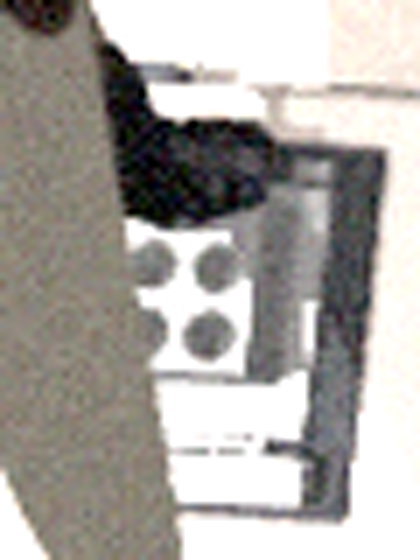

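The finger end (col 340, row about 110.5) is still about 1.5 px above the strip, and the wrist force is zero, so there is no contact yet. Going on carefully.

Request:
arm_command(
  deltas="0 0 0 0 0 0.001 0;0 0 0 0 0 0.002 0;0 0 0 0 0 0.003 0;0 0 0 0 0 0.003 0",
)

```text
t: 15.6
ee_pos: [0.5359, 0.2396, 0.1046]
tcp_rot: [-0.189, -3.133, 0.0]
ft_force: [0.3, 0.6, 0.1]
finger_gap: 0.003
```

Request:
arm_command(
  deltas="0 0 0 0 0 0.001 0;0 0 0 0 0 0.002 0;0 0 0 0 0 0.002 0",
)

```text
t: 15.85
ee_pos: [0.5358, 0.2396, 0.1023]
tcp_rot: [-0.189, -3.132, 0.0]
ft_force: [0.7, 0.7, -0.1]
finger_gap: -0.005
```

Run:
```python
from h import *
from rig import get_image,observe
s=get_image("scene");t=get_image("top")
st=observe();R=Ro.from_rotvec(st["tcp_rot"]);M=Ro.from_euler('z',MY)
for n,d,x0,y0,w,h,sc,off in [("s",s,300,75,65,65,9,[-.0005,-.0047,0]),("t",t,90,165,60,80,7,[-.0008,-.0009,0])]:
    im=d["color"][y0:y0+h,x0:x0+w,::-1];im=np.clip(im.astype(float)*2.5,0,255).astype(np.uint8)
    im=cv2.resize(im,None,fx=sc,fy=sc,interpolation=cv2.INTER_CUBIC)
    def P(X,c):
        q=(proj(d,X+np.array(off))[0]-[x0,y0]+.5)*sc; cv2.circle(im,tuple(int(v) for v in q),3,c,-1)
    for c in [(.04,.027,.048),(.04,-.027,.048),(-.03,-.027,.048),(-.03,.027,.048)]: P(MO+M.apply(np.array(c)+[.007,-.0006,.06]),(0,0,255))
    for c in [(.05,.038,.008),(.05,-.038,.008),(-.05,-.038,.008)]: P(MO+M.apply(np.array(c)+[.007,-.0006,.06]),(0,160,255))
    P(MO+M.apply([.038,-.0006,.108]),(255,0,255))
    P(st["ee_pos"],(255,255,0))
    for dx in(-.011,.011): P(st["ee_pos"]+R.apply([dx,0,.014]),(0,255,0))
    cv2.imwrite(f"pics/{n}14.png",im)
```

```text
(no output)
```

View pics/s14.png

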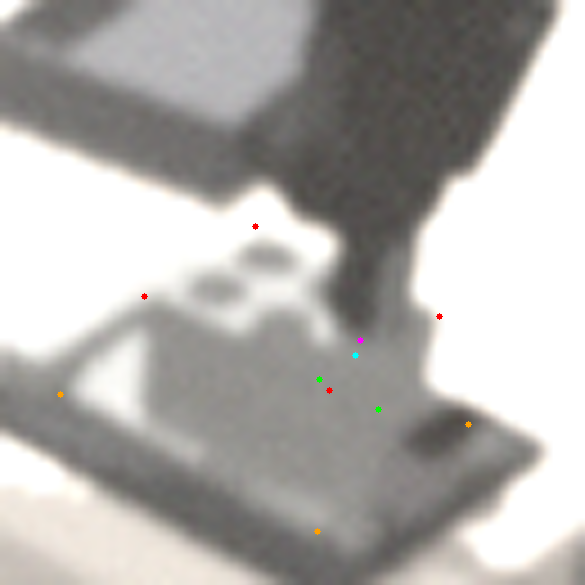

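View pics/t14.png

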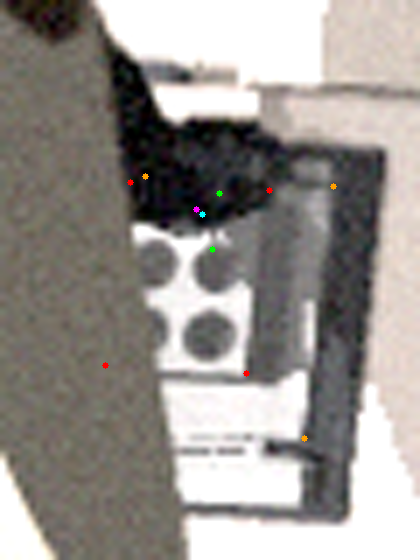

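The overlay confirms the block's corners sit where a flat, fully home block's should, within 1 px in both views. The finger end has only just reached the strip (scene (340,112)). Continuing until the force rises.

Request:
arm_command(
  deltas="0 0 0 0 0 0.001 0;0 0 0 0 0 0.002 0;0 0 0 0 0 0.002 0",
)

```text
t: 16.2
ee_pos: [0.536, 0.2397, 0.1013]
tcp_rot: [-0.189, -3.133, -0.0]
ft_force: [-3.6, -0.7, 9.5]
finger_gap: -0.003
```

Request:
arm_command(
  deltas="0 0 0 0 0 0.001 0;0 0 0 0 0 0.002 0;0 0 0 0 0 0.002 0",
)

```text
t: 16.45
ee_pos: [0.5361, 0.2397, 0.1012]
tcp_rot: [-0.189, -3.135, -0.001]
ft_force: [-10.0, -4.2, 25.6]
finger_gap: 0.001
```

Contact at TCP z = 0.1013, with a stiff 26 N and no give, so the end is already fully down. Retracting to inspect.

Request:
arm_command(
  deltas="0 0 0 0 0 -0.002 0;0 0 0 0 0 -0.01 0;0 0 0 0 0 -0.04 0;0 0 0 0 0 -0.08 0;0 0 0 0 0 -0.12 0;0 0 0 0 0 -0.12 0",
)

```text
t: 16.95
ee_pos: [0.5382, 0.2403, 0.2298]
tcp_rot: [0.189, 3.127, 0.006]
ft_force: [1.1, 0.1, 0.7]
finger_gap: -0.005
```

Request:
arm_command(
  deltas="0 0 0 0.03 0.03 0 0;0 0 0 0.07 0.07 0 0;0 0 0 0.1 0.11 0 0;0 0 0 0.1 0.15 0 0;0 0 0 0.1 0.19 0 0;0 0 0 0.1 0.23 0 0;0 0 0 0.1 0.26 0 0;0 0 0 0.1 0.26 0 0",
)

```text
t: 17.62
ee_pos: [0.4693, 0.5158, 0.2282]
tcp_rot: [0.184, 3.13, 0.006]
ft_force: [-1.7, -1.3, -0.3]
finger_gap: -0.005
```

Run:
```python
from h import *
from rig import get_image,observe
s=get_image("scene");t=get_image("top")
pickle.dump((s,t),open("i15.pkl","wb"))
st=observe();print(st["t"],st["ee_pos"],st["ft_force"])
M=Ro.from_euler('z',MY)
for n,d,x0,y0,w,h,sc,off in [("s",s,285,85,95,75,8,[-.0005,-.0047,0]),("t",t,80,160,85,85,7,[-.0008,-.0009,0])]:
    im=d["color"][y0:y0+h,x0:x0+w,::-1];im=np.clip(im.astype(float)*1.8,0,255).astype(np.uint8)
    im=cv2.resize(im,None,fx=sc,fy=sc,interpolation=cv2.INTER_CUBIC)
    cv2.imwrite(f"pics/{n}15.png",im)
    for c in [(.04,.027,.048),(.04,-.027,.048),(-.03,-.027,.048),(-.03,.027,.048),(.05,.038,.008),(.05,-.038,.008),(-.05,-.038,.008)]:
        q=(proj(d,MO+M.apply(np.array(c)+[.006,-.0006,.06])+np.array(off))[0]-[x0,y0]+.5)*sc; cv2.circle(im,tuple(int(v) for v in q),3,(0,0,255),-1)
    cv2.imwrite(f"pics/{n}15b.png",im)
```

```text
17.7167 [0.46974321 0.51177875 0.22892192] [-0.00596293 -0.06220129  0.34938613]
```

View pics/s15.png

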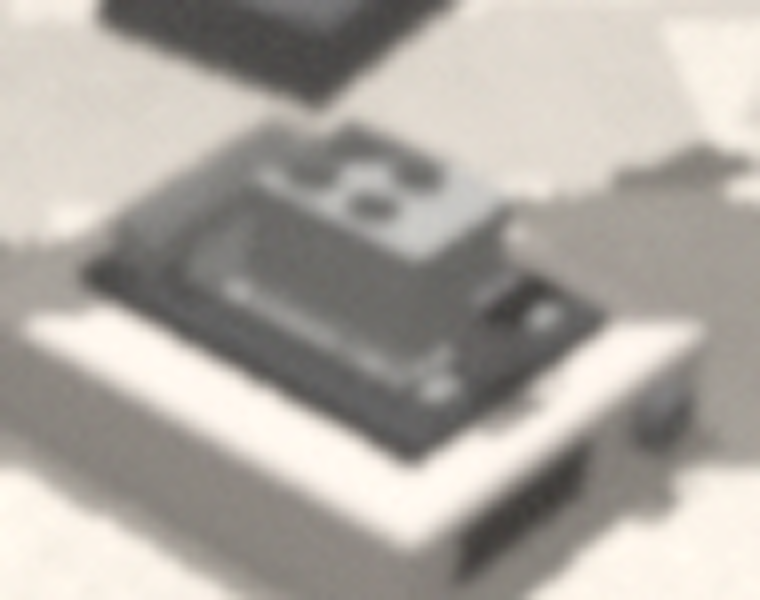

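View pics/t15.png

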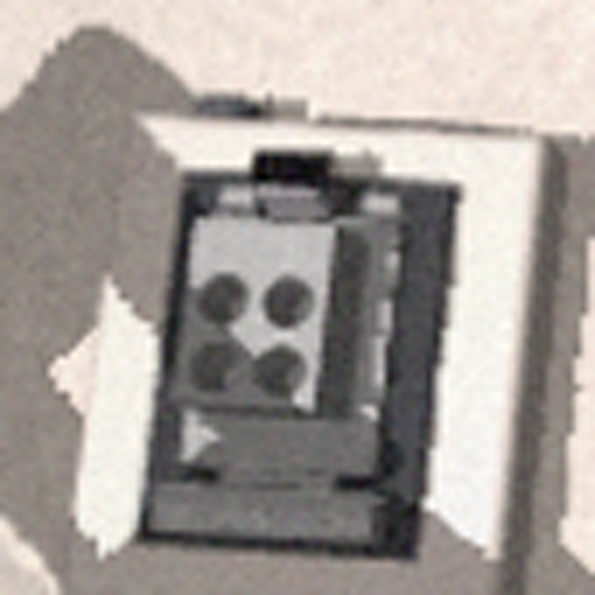

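View pics/t15b.png

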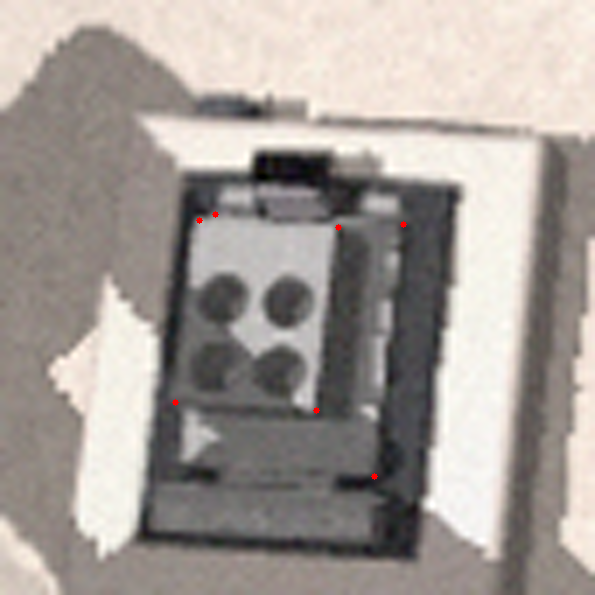

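Run:
```python
from h import *
s,t=load("i15.pkl");t0=load("top0.pkl")
np.set_printoptions(linewidth=200)
g=cv2.cvtColor(t["color"],cv2.COLOR_RGB2GRAY);g0=cv2.cvtColor(t0["color"],cv2.COLOR_RGB2GRAY)
print("rows 176..194 before/after");
for c in (119,122,125): print(c,g0[176:195,c]);print("   ",g[176:195,c])
im=np.hstack([s["color"],t["color"]])[:,:,::-1];im=np.clip(im.astype(float)*1.5,0,255).astype(np.uint8)
cv2.imwrite("pics/all15.png",cv2.resize(im,(800,300),interpolation=cv2.INTER_AREA))
```

```text
rows 176..194 before/after
119 [ 69  99 126 130 132  80  21  12   8  11  62  83  65  68  75  62  48  40  40]
    [ 71 103 129 133 132  82  17  10  11  15  61  89  67  65  72  55  99 107 107]
122 [ 81  96 125 129 130  80  21  19  19  20  42  82  66  66  70  70  46  41  41]
    [ 77  99 126 133 135  82  22  10  13  10  43  84  72  68  69  63  98 107 107]
125 [108  80 112 131 131  89  30  13  11   8  22  54  51  63  69  66  53  47  40]
    [114  84 114 132 131  89  31  13  12  19  21  54  47  64  66  48  97 106 105]
```

View pics/all15.png

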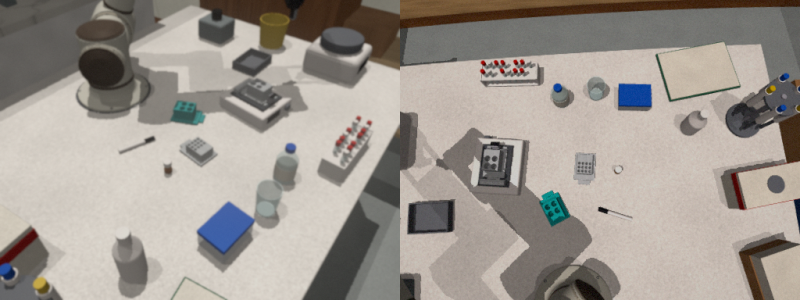

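The catch's pixel profile is identical before and after (to about 0.1 px), so it has sprung back to 0 with the plate edge beneath it. The bystanders look unmoved and the robot is clear. Handing in.

```bash
python3 -c "
from rig import finish_job
print(finish_job())"
```

```text
the job is handed in; nothing more can be done
None
```

The four-well block is on the mixer and, by every check I made, seated flat with the catch snapped over it; the job was handed in at about 17.7 s. I tilted it 0.36 rad and slid the tongue under the lip until it touched the wall. I then swung it down in the grip through the ramp contact at 0.13 rad to flat, pressed, and released.

**Checks that agreed**
- The TCP height at the press was 0.0890 m, against 0.0891 m expected when seated.
- A second press on the end strip met firm resistance at about 26 N.
- The block's corners matched a flat, square, home pose in the top view at the end, and to about 1 px in the scene view during the second press.
- The catch looked the same in the top view as at rest before the job, so it has sprung back.
- The fine block, the turquoise look-alike and the bystanders looked unmoved by eye in the last pictures. The robot was clear and touching nothing.

**Checks that disagreed**
- The scene camera read about 5 mm low in y, so I relied on the top view and the held block.
- On the second press the closed fingers touched about 20 mm lower in TCP height than a 14 mm fingertip offset implies. That press therefore confirms the block did not give, but not its height.
- My first mixer y estimate was about 2–3 mm off. I corrected it from the lip before inserting.

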